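Put the photometer's glass standards back in their case

ROBOT

A 6-joint arm with a two-finger parallel gripper is mounted at the origin on the work surface. World frame = base frame: x ahead of the robot, y to its left, z up, the work surface at z = 0. Lengths are in m, angles in degrees, forces in N, time in s.
With the tool pointing down it reaches from about 0.15 to 0.775 m from the base axis. Payload 6.1 kg.
Tool frame: the origin (TCP) lies midway between the tips of the shut fingers; the grasp point (between the pads) lies 19 mm behind it; z points along the fingers, y is the line along which they close (so a half turn about z gives the same grasp; the last joint's range is limited). The gripper opens to 85 mm and grips with 20 to 120 N. Pads are 22 mm wide; open, the fingers measure 114 mm over their backs; the gripper's body (76 mm by 85 mm) begins 54 mm behind the grasp point. The pads swing forward as they close: fully open they stand 13 mm farther back than shut.
Start: joints at [-68.64, 7.208, -2.269, 80.523, 0, 90], TCP at [0.191, -0.489, 0.231] pointing down, gripper open.
Joint ranges: [-155.77, 155.77], [-54.66, 111.73], [-72.52, 77.12], [-102.08, 115.82], [-83.92, 84.16], [-180, 180]. Speed limits (degrees/s): [136.94, 136.94, 172.46, 180, 180, 180].

INTERFACE

Orientations are given as a 3x3 rotation matrix whose columns are the frame's x, y, z axes.
In Python, from workcell import env, imaging, order gives the robot as it stands.
- The arm moves only by the tool move_arm, never from a script. Its argument "series" is a list of rows, each a list of 7 numbers: the opening, from 0 (shut) to 1 (fully open), then the shift along the tool's x, y, z in units of 40 mm (1.0 is 40 mm), then the turn, a rotation vector about the tool's x, y, z in units of 5 degrees (1.0 is 5 degrees). A call has 1 to 20 rows; each row shifts and turns the commanded pose from where the row before left it, along the tool's axes as they then stand; what a row does not reach is not made up. A row lasts 1/12 s, in which the tool goes at most 41.7 mm and 7.16 degrees, less where a joint would pass 70% of its speed; a pose out of reach is approached as far as the arm can. A call is refused whole if a number of a shift passes 1 or a number of a turn 1, either way. A call with a gripper value outside its range is refused whole. The fingers move at their own pace and stop on an object; "newtons" is the grip in N (left out, the last holds). Time passes only in rows, so rows that do not move let the fingers close. It gives the time, the measured TCP pose, the force, the opening and the grip force at its end, in the units of the state.
- env.get_obs(): the state, without advancing time (a new reading comes with each control period).
- imaging.capture(name): name is "side" or "top" or "wrist"; returns a dict with "color" (400x640x3 uint8, red, green, blue), "K" (3x3 intrinsics, pixels), "dist_coeffs" ([k1, k2, p1, p2, k3] as OpenCV has them; the pictures are not rectified), "R" (3x3) and "t" (3): a world point X has camera coordinates R X + t; the wrist camera has in their place "tool_from_camera" (4x4, takes a point from camera to tool coordinates, whose origin is the TCP and whose axes are the flange's). Camera axes: x right, y down, z forward; pixel columns grow to the right and rows downward; lengths in m; the calibration is good to about 2 mm. A picture is of the moment at which its call begins: read the wrist's pose just before it. There is no depth.
- order.hand_in(): hands the job in; it is judged then, once.
The state is a dict: "clock": time; "qpos": joint angles; "qvel": joint speeds; "joint_torque": joint torques, N m; "eef_pos": TCP position; "tool_rot": TCP orientation; "force": force on the tool from outside, world axes, zero at the start; "wrist_torque": the same for the moment, N m; "grip_width": finger opening in m; "gripper_force": force on a finger pad.
Only numpy, scipy, OpenCV 4.12 (cv2) and the standard library are available. Lean on these libraries where they do the work, as an engineer would, in place of code of your own. Each camera call takes 0.05 s, during which the arm holds its last target. There are 200 camera calls.

TASK

Pack away the photometer's glass standards: move the forceps that were left in the open case to the steel tray, lay every standard (those on the bench, and the one lying across the slots in the case) flat down in a slot of its own in the foam, and when a look shows that nothing stands above the rim, shut the lid fully without slamming it. The standards are fragile: never squeeze one with more than about 15 N a finger, and do not press the lid down on one. Leave the other things on the bench where they are.

Things in the scene. Friction and masses are not known exactly. Their poses are not given: they have to be found in the camera images.
- std0: fragile solid-glass reference standard in cuvette format: square bar 12.5 x 12.5 mm, 60 mm long, 25 g; 44 mm of amber coloured glass and a 16 mm black cap of the same section at the +x end. Origin at its centre, x along its length. At the start it lies proud on the foam in the case, crosswise over the slots.
- std1: fragile solid-glass reference standard in cuvette format: square bar 12.5 x 12.5 mm, 60 mm long, 25 g; 44 mm of green coloured glass and a 16 mm black cap of the same section at the +x end. Origin at its centre, x along its length. At the start it lies flat on the bench, or is absent from this job.
- std2: fragile solid-glass reference standard in cuvette format: square bar 12.5 x 12.5 mm, 60 mm long, 25 g; 44 mm of pink coloured glass and a 16 mm black cap of the same section at the +x end. Origin at its centre, x along its length. At the start it lies flat on the bench, or is absent from this job.
- std3: fragile solid-glass reference standard in cuvette format: square bar 12.5 x 12.5 mm, 60 mm long, 25 g; 44 mm of blue coloured glass and a 16 mm black cap of the same section at the +x end. Origin at its centre, x along its length. At the start it lies flat on the bench, or is absent from this job.
- std4: fragile solid-glass reference standard in cuvette format: square bar 12.5 x 12.5 mm, 60 mm long, 25 g; 44 mm of violet coloured glass and a 16 mm black cap of the same section at the +x end. Origin at its centre, x along its length. At the start it lies flat on the bench, or is absent from this job.
- std5: fragile solid-glass reference standard in cuvette format: square bar 12.5 x 12.5 mm, 60 mm long, 25 g; 44 mm of red coloured glass and a 16 mm black cap of the same section at the +x end. Origin at its centre, x along its length. At the start it lies flat on the bench, or is absent from this job.
- forceps: steel cuvette forceps lying flat: 125 mm long, 12 mm high, about 13 mm across in the middle (9 mm at the joined end, 17 mm at the tips), 35 g. Origin at the centre, x along the length towards the tips. At the start they lie in the case along its long side, on the foam.
- case: grey storage case, fixed, turned up to 0.12 rad: 97 mm (its x) by 292 mm (its y), rim 28 mm above the bench, walls 4 mm. Origin under its middle; x points away from the robot to the hinge side. Black foam inside, top 18.5 mm above the bench, has six yellow-floored slots. A standard down in a slot has its centre 18.3 and its top 24.5 mm above the bench; one on the foam stands 3 mm above the rim
- slot0 (a point): middle of the floor of slot 0, 12 mm above the bench, axes as the case's. The slot is 68 mm long (along x), 20 mm wide (along y), 6.5 mm deep; slots lie 40 mm apart, slot 0 at the case's -y end, slot 5 at its +y end
- slot1 (a point): middle of the floor of slot 1, 12 mm above the bench, axes as the case's. The slot is 68 mm long (along x), 20 mm wide (along y), 6.5 mm deep; slots lie 40 mm apart, slot 0 at the case's -y end, slot 5 at its +y end
- slot2 (a point): middle of the floor of slot 2, 12 mm above the bench, axes as the case's. The slot is 68 mm long (along x), 20 mm wide (along y), 6.5 mm deep; slots lie 40 mm apart, slot 0 at the case's -y end, slot 5 at its +y end
- slot3 (a point): middle of the floor of slot 3, 12 mm above the bench, axes as the case's. The slot is 68 mm long (along x), 20 mm wide (along y), 6.5 mm deep; slots lie 40 mm apart, slot 0 at the case's -y end, slot 5 at its +y end
- slot4 (a point): middle of the floor of slot 4, 12 mm above the bench, axes as the case's. The slot is 68 mm long (along x), 20 mm wide (along y), 6.5 mm deep; slots lie 40 mm apart, slot 0 at the case's -y end, slot 5 at its +y end
- slot5 (a point): middle of the floor of slot 5, 12 mm above the bench, axes as the case's. The slot is 68 mm long (along x), 20 mm wide (along y), 6.5 mm deep; slots lie 40 mm apart, slot 0 at the case's -y end, slot 5 at its +y end
- lid (a joint): angle of the case's clear lid in rad: 0 = shut, 1.57 = upright, stop at 2.45 (leaning well back, behind the case); 2.25 to 2.4 at the start. A stiff hinge: it stays where it is left, and about 2 N at the free edge moves it either way. 0.12 kg
- case_hinge (a point): middle of the lid's hinge line, on the case's far rim, 28 mm above the bench; axes as the case's, hinge line along y. The lid reaches 97 mm from here to its free edge, is 292 mm wide and 6 mm thick, with grey edging 3 mm proud of its outer face and a blue tab, 60 mm wide, 13 mm beyond the middle of the free edge; shut, its outer face is 34 mm above the bench
- tray: shallow open steel tray, fixed, 190 mm (x) by 120 mm (y), 10 mm high, walls and floor 3 mm; origin in the middle of its underside
- tube_block: blue block of capped microtubes 70 x 130 x 38 mm, bystander; origin under its middle
- cleaner: small bottle, 30 mm across, 62 mm high, bystander; origin under its middle
- bottle_cap: blue screw cap on the bench, 44 mm across, 22 mm high, bystander; origin under its middle
- tissue_pack: pack of lens tissue 60 x 95 x 16 mm, bystander; origin under its middle
- reagent_b: blue-capped reagent jar with yellow label, 70 mm across, 135 mm high, bystander; origin under its middle

How it is judged (in metres and radians):
On the way:
1. with the lid still open, every standard lies down in a slot and the forceps are off the case: nothing stands above the rim (x of std0 in the frame of case between -0.037 and 0.037 m and y of std0 in the frame of case between -0.125 and 0.125 m and z of each of std0, std1, std2, std3, std4, std5 in the frame of case below 0.0205 m and x of std1 in the frame of case between -0.037 and 0.037 m and y of std1 in the frame of case between -0.125 and 0.125 m and x of std2 in the frame of case between -0.037 and 0.037 m and y of std2 in the frame of case between -0.125 and 0.125 m and x of std3 in the frame of case between -0.037 and 0.037 m and y of std3 in the frame of case between -0.125 and 0.125 m and x of std4 in the frame of case between -0.037 and 0.037 m and y of std4 in the frame of case between -0.125 and 0.125 m and x of std5 in the frame of case between -0.037 and 0.037 m and y of std5 in the frame of case between -0.125 and 0.125 m and (horizontal distance between forceps and case above 0.2 m or x of forceps in the frame of case below -0.06 m or x of forceps in the frame of case above 0.06 m) and value of joint lid above 0.7 rad), for 0.3 s.
At the end, for the whole second after the job is handed in: the lid is shut (within 0.04 rad); every standard present lies down in a slot of the case (centre less than 20.5 mm above its underside); the forceps lie in the tray (centre within 70 mm of its middle along x, 55 mm along y, less than 15 mm above the bench); all at rest (value of joint lid below 0.04 rad and x of std0 in the frame of case between -0.037 and 0.037 m and y of std0 in the frame of case between -0.125 and 0.125 m and z of each of std0, std1, std2, std3, std4, std5 in the frame of case below 0.0205 m and x of std1 in the frame of case between -0.037 and 0.037 m and y of std1 in the frame of case between -0.125 and 0.125 m and x of std2 in the frame of case between -0.037 and 0.037 m and y of std2 in the frame of case between -0.125 and 0.125 m and x of std3 in the frame of case between -0.037 and 0.037 m and y of std3 in the frame of case between -0.125 and 0.125 m and x of std4 in the frame of case between -0.037 and 0.037 m and y of std4 in the frame of case between -0.125 and 0.125 m and x of std5 in the frame of case between -0.037 and 0.037 m and y of std5 in the frame of case between -0.125 and 0.125 m and x of forceps in the frame of tray between -0.07 and 0.07 m and y of forceps in the frame of tray between -0.055 and 0.055 m and height (world z) of forceps below 0.015 m and linear speed of each of std0, std1, std2, std3, std4, std5, forceps below 0.02 m/s); the robot touches nothing.
It fails at once if a glass standard squeezed too hard (more than 40 N in all from the fingers, that is 20 N a finger) (contact force between the fingers and std0 above 40 N or contact force between the fingers and std1 above 40 N or contact force between the fingers and std2 above 40 N or contact force between the fingers and std3 above 40 N or contact force between the fingers and std4 above 40 N or contact force between the fingers and std5 above 40 N).
It fails at once if the lid pressed on a standard with more than 10 N (contact force between lid and std0 above 10 N or contact force between lid and std1 above 10 N or contact force between lid and std2 above 10 N or contact force between lid and std3 above 10 N or contact force between lid and std4 above 10 N or contact force between lid and std5 above 10 N).
It fails at once if the lid slammed (closing faster than 3 rad/s) (velocity of joint lid below -3 rad/s).
It fails at once if a bystander moved more than 40 mm or tipped over (distance of any of tube_block, cleaner, bottle_cap, tissue_pack, reagent_b from where it was at the start of the episode above 0.04 m or angle between any of tube_block, cleaner, bottle_cap, tissue_pack, reagent_b's own z axis and vertical above 0.6 rad).
Of std1, std2, std3, std4, std5 only 3 to 5 are there at a start; the rules pass over those that are not, and their reading is None.
At some moment in a run one of std1, std2, std3, std4, std5, forceps may be knocked a few centimetres aside while the robot is not near it.
Once in a run the grip may slacken for a moment while it holds something.
It also fails if it takes over 210 s, if anything falls off the work surface, if the arm or the gripper's body presses on something with over 40 N, if the wrist force passes 120 N, or if a joint passes its speed limit or range.

## Working session

There is one attempt and no reset: what is moved stays moved. The work goes in short steps, Python scripts to look and compute and a tool call to move; the robot and the scene stay as the last step left them, time stands still between calls to the robot, and variables do not carry over. Pictures are saved under pics/ and viewed, at most 19 in all, crops included, and the job is handed in when it is done.

Besides the shell and the picture viewer there is one more tool, called after ">>>" as name([rows], argument=value, ...), one row to a line, values as JSON. move_arm: Moves the arm, as the interface text tells. Its arguments: {"type":"object","properties":{"series":{"type":"array","items":{"type":"array","items":{"type":"number"}}},"newtons":{"type":"number"}},"required":["series"]}

```bash
ls; mkdir -p pics
python3 - <<'E'
from workcell import env, imaging, order
import cv2,pickle
o=env.get_obs(); print(o)
for n in ["top","side"]:
    c=imaging.capture(n); pickle.dump(c,open(f"{n}0.pkl","wb"))
    cv2.imwrite(f"pics/{n}0.png",c["color"][:,:,::-1]); print({k:v for k,v in c.items() if k!="color"})
E
```

```text
pics
{'clock': 0.0, 'qpos': array([-6.86404888e+01,  7.24349093e+00, -2.32545496e+00,  8.05212965e+01,
        5.96971655e-05,  8.99996879e+01]), 'qvel': array([-0.0618138 , -0.02775254,  0.0248922 , -0.04874468,  0.07650611,
        0.00556578]), 'joint_torque': array([-7.84613326e-05, -4.35914826e+01,  3.52922881e+01,  1.72573555e-02,
       -1.20019904e-04, -2.35416593e-07]), 'eef_pos': array([ 0.19107739, -0.48858724,  0.23051569]), 'tool_rot': array([[ 9.31311445e-01,  3.64223372e-01, -5.72683737e-04],
       [ 3.64223822e-01, -9.31310289e-01,  1.46722256e-03],
       [ 1.05048989e-06, -1.57502622e-03, -9.99998760e-01]]), 'force': array([ 0.02539105, -0.48308659, -0.2139653 ]), 'wrist_torque': array([ 0.03381986,  0.02198426, -0.00320843]), 'gripper_force': 0.0, 'grip_width': 0.08529346100471798}
{'K': array([[363.47347114,   0.        , 314.19381096],
       [  0.        , 363.47347114, 199.58271143],
       [  0.        ,   0.        ,   1.        ]]), 'dist_coeffs': array([-0.00665463,  0.        ,  0.        ,  0.        ,  0.        ]), 'R': array([[-0.01559303, -0.99987115, -0.00381209],
       [-0.98632142,  0.01600719, -0.16405433],
       [ 0.16409422,  0.00120184, -0.98644394]]), 't': array([0.04857965, 0.47802349, 1.00913641])}
{'K': array([[375.36533685,   0.        , 323.34627727],
       [  0.        , 375.36533685, 196.61782123],
       [  0.        ,   0.        ,   1.        ]]), 'dist_coeffs': array([0.03137167, 0.        , 0.        , 0.        , 0.        ]), 'R': array([[-0.71792548, -0.6958672 ,  0.01875771],
       [-0.45928008,  0.45324566, -0.76395692],
       [ 0.52311071, -0.55707918, -0.64499456]]), 't': array([0.37408088, 0.23115849, 0.85146067])}
```

View pics/top0.png

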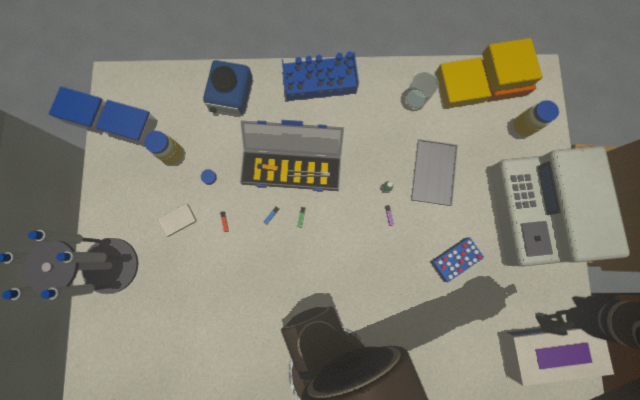

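View pics/side0.png

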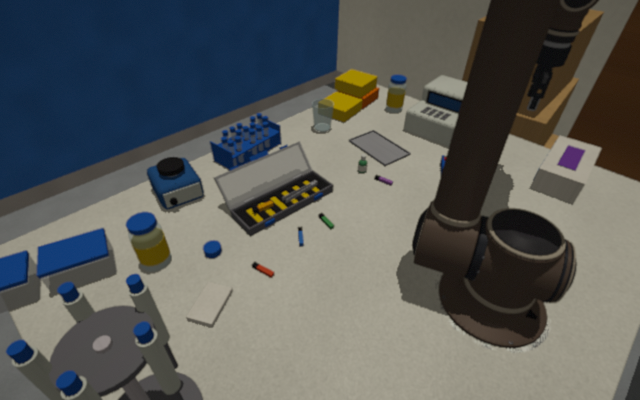

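Top view: red (224,221), blue (271,215), green (302,217) and violet (389,215) lie on the bench. Amber is crosswise in the case at (265,168), forceps at (308,173), tray at (434,172), cleaner at (387,187). The side view shows no pink standard.

```bash
cat > h.py <<'E'
import numpy as np, cv2, pickle
from workcell import env, imaging, order
def cap(n):
    o=env.get_obs(); c=imaging.capture(n)
    if n=="wrist":
        T=np.eye(4); T[:3,:3]=o["tool_rot"]; T[:3,3]=o["eef_pos"]
        W=T@c["tool_from_camera"]; c["R"]=W[:3,:3].T; c["t"]=-W[:3,:3].T@W[:3,3]
    return c
def ray(c,p,z):
    p=np.float64(p).reshape(-1,1,2)
    u=cv2.undistortPoints(p,c["K"],c["dist_coeffs"]).reshape(-1,2)
    d=np.c_[u,np.ones(len(u))]@c["R"]; C=-c["R"].T@c["t"]
    return (C+d*((z-C[2])/d[:,2])[:,None])
def proj(c,X):
    return cv2.projectPoints(np.float64(X).reshape(-1,1,3),cv2.Rodrigues(c["R"])[0],c["t"],c["K"],c["dist_coeffs"])[0].reshape(-1,2)
HUE=dict(red=[(0,7),(174,180)],amber=[(8,17)],yellow=[(21,30)],green=[(45,80)],blue=[(100,118)],violet=[(128,150)],pink=[(155,173)])
def mask(c,n,s=90,v=40):
    h=cv2.cvtColor(c["color"],cv2.COLOR_RGB2HSV)
    return sum(cv2.inRange(h,(a,s,v),(b,255,255)) for a,b in HUE[n])
def blobs(c,n,z,amin=15,**k):
    m=mask(c,n,**k); cs=cv2.findContours(m,cv2.RETR_EXTERNAL,cv2.CHAIN_APPROX_NONE)[0]; out=[]
    for q in cs:
        if cv2.contourArea(q)<amin: continue
        g=ray(c,q.reshape(-1,2),z)[:,:2]*1000
        r=cv2.minAreaRect(np.float32(g)); b=cv2.boxPoints(r); e=[b[1]-b[0],b[2]-b[1]]; L=max(e,key=np.linalg.norm)
        out.append((np.round(q.reshape(-1,2).mean(0)),np.round(r[0],1),np.round(sorted(r[1]),1),round(float(np.degrees(np.arctan2(L[1],L[0]))%180),1)))
    return out
E
python3 - <<'E'
from h import *
c=pickle.load(open("top0.pkl","rb"))
for n in HUE:
    for b in blobs(c,n,.0125 if n!="yellow" else .012):
        if 150<b[0][0]<450 and 120<b[0][1]<320: print(n,*b)
print(ray(c,[(243,152),(340,160),(340,190),(241,184)],.028).round(3)); print(ray(c,[(419,140),(457,143),(449,205),(412,199)],.01).round(3))
cv2.imwrite("pics/c0.png",cv2.resize(c["color"][110:240,200:470,::-1],None,fx=2.9,fy=2.9,interpolation=cv2.INTER_CUBIC))
w=cap("wrist"); print(w["tool_from_camera"],w["K"])
E
```

```text
red [224. 224.] [416.3 305.8] [11.1 41.1] 13.8
yellow [323. 180.] [542.2  12.3] [20.9 24.5] 179.0
yellow [310. 180.] [544.4  52.6] [21.4 24. ] 89.1
yellow [296. 179.] [546.6  93. ] [18.4 21.1] 89.1
yellow [271. 175.] [561.2 171.3] [23. 38.] 172.2
yellow [324. 167.] [582.2  10. ] [24. 31.] 178.7
yellow [311. 166.] [585.9  49. ] [24.1 31. ] 179.1
yellow [298. 165.] [589.7  88.2] [24.1 31. ] 179.0
yellow [284. 170.] [575.  130.4] [24.  67.9] 179.0
yellow [272. 162.] [601.9 168. ] [21.2 22.1] 0.1
yellow [257. 168.] [581.1 210.7] [23.8 71.4] 175.4
yellow [173. 155.] [628.6 465.7] [50.2 69.5] 144.7
blue [269. 217.] [434.1 173.8] [ 9.8 40.2] 141.3
blue [208. 176.] [558.8 359.7] [39.  40.4] 1.7
blue [155. 141.] [671.7 523.2] [64.1 66.5] 47.1
blue [292. 123.] [722.7 107. ] [12.9 58.5] 89.0
[[ 0.628  0.251  0.028]
 [ 0.599 -0.038  0.028]
 [ 0.508 -0.035  0.028]
 [ 0.531  0.256  0.028]]
[[ 0.663 -0.281  0.01 ]
 [ 0.651 -0.397  0.01 ]
 [ 0.461 -0.358  0.01 ]
 [ 0.481 -0.249  0.01 ]]
[[ 7.22672035e-04 -9.52076316e-01 -3.05859716e-01  7.77207821e-02]
 [ 9.99999175e-01  1.01290387e-03 -7.90199989e-04 -2.20223549e-04]
 [ 1.06213718e-03 -3.05858893e-01  9.52076263e-01 -1.42225688e-01]
 [ 0.00000000e+00  0.00000000e+00  0.00000000e+00  1.00000000e+00]] [[327.00634362   0.         318.18269559]
 [  0.         327.00634362 198.0515953 ]
 [  0.           0.           1.        ]]
```

View pics/c0.png

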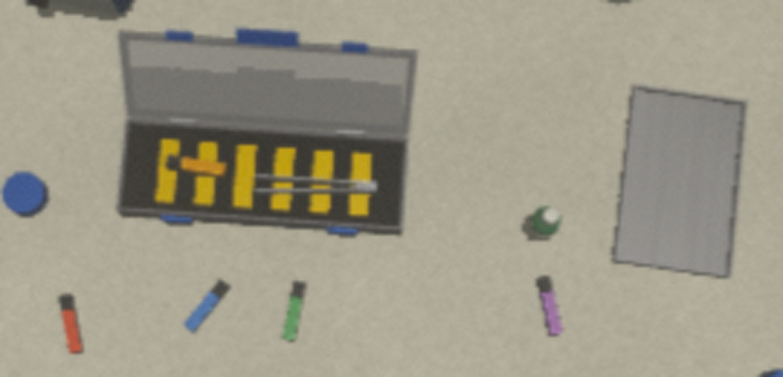

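Crop: the forceps lie along y across slots 0–3 with their tips on the slot 3 side. Amber lies over slots 5 and 4. Four standards are on the bench. Next I move the wrist camera over the scene.

>>> move_arm([
  [1, 0, 0, -0.1, 0, 0, 0.856],
  [1, 0, 0, -0.1, 0, 0, 0.856],
  [1, 0, 0, -0.1, 0, 0, 0.856],
  [1, 0, 0, -0.1, 0, 0, 0.856],
  [1, 0, 0, -0.1, 0, 0, 0.856],
  [1, 0.39, -0.76, 0, 0, 0, 0],
  [1, 0.39, -0.76, 0, 0, 0, 0],
  [1, 0.39, -0.76, 0, 0, 0, 0],
  [1, 0.39, -0.76, 0, 0, 0, 0],
  [1, 0.39, -0.76, 0, 0, 0, 0],
  [1, 0.39, -0.76, 0, 0, 0, 0],
  [1, 0.39, -0.76, 0, 0, 0, 0],
  [1, 0.39, -0.76, 0, 0, 0, 0],
  [1, 0.39, -0.76, 0, 0, 0, 0],
  [1, 0.39, -0.76, 0, 0, 0, 0],
  [1, 0.39, -0.76, 0, 0, 0, 0],
  [1, 0.39, -0.76, 0, 0, 0, 0],
  [1, 0.39, -0.76, 0, 0, 0, 0],
  [1, 0.39, -0.76, 0, 0, 0, 0],
  [1, 0.39, -0.76, 0, 0, 0, 0],
], newtons=20)

```text
clock: 1.82
eef_pos: [0.4258, -0.0313, 0.2512]
tool_rot: [[1.0, -0.0, 0.0], [-0.0, -1.0, -0.0], [0.0, 0.0, -1.0]]
force: [0.8, -1.0, 1.0]
grip_width: 0.0854
gripper_force: 0.0
```

>>> move_arm([
  [1, 0.38, -0.76, 0, 0, 0, 0],
  [1, 0.38, -0.76, 0, 0, 0, 0],
  [1, 0.38, -0.76, 0, 0, 0, 0],
  [1, 0.38, -0.76, 0, 0, 0, 0],
  [1, 0.38, -0.76, 0, 0, 0, 0],
  [1, 0, 0, 0, 0, 0, 0],
  [1, 0, 0, 0, 0, 0, 0],
  [1, 0, 0, 0, 0, 0, 0],
])

```text
clock: 2.48
eef_pos: [0.5005, 0.0568, 0.2533]
tool_rot: [[0.996, 0.085, -0.006], [0.085, -0.995, 0.049], [-0.002, -0.049, -0.999]]
force: [-0.3, -0.5, -0.4]
grip_width: 0.0855
gripper_force: 0.0
```

```bash
cat >> h.py <<'E'
def state():
    o=env.get_obs(); R=o["tool_rot"]; print("t",round(o["clock"],2),"pos",o["eef_pos"].round(4),"yaw",round(float(np.degrees(np.arctan2(R[1,0],R[0,0]))),2),"tilt",R[:2,2].round(4),"w",round(o["grip_width"],4),"gf",round(o["gripper_force"],1),"F",o["force"].round(1),"q",o["qpos"].round(1)); return o
def to(x,y,z,yaw):
    "turn (tool z) first, then shift along the turned tool axes, in row units"
    o=env.get_obs(); R=o["tool_rot"]; y0=np.degrees(np.arctan2(R[1,0],R[0,0]))
    d=(np.array([x,y,z])-o["eef_pos"])/.04; a=np.radians(yaw); c,s=np.cos(a),np.sin(a)
    print("to",[x,y,z,yaw],"turn",round((y0-yaw)/5,2),"shift",np.round([d[0]*c+d[1]*s, d[0]*s-d[1]*c, -d[2]],2))
E
python3 - <<'E'
from h import *
state(); c=cap("wrist"); pickle.dump(c,open("w0.pkl","wb")); cv2.imwrite("pics/w0.png",c["color"][:,:,::-1])
for n in HUE:
    for b in blobs(c,n,.0125 if n!="yellow" else .012,30): print(n,*b)
E
```

```text
t 2.48 pos [0.5005 0.0568 0.2533] yaw 4.88 tilt [-0.0057  0.0489] w 0.0855 gf 0.0 F [-0.3 -0.5 -0.4] q [  4.8   5.   -2.   83.    2.8 179.9]
red [625. 363.] [ 254.  -386.8] [10.6 20.4] 52.7
red [593. 354.] [ 263.7 -338.2] [ 8.7 18.3] 52.1
red [635. 349.] [ 279.2 -392.6] [ 8.4 19.4] 53.0
red [604. 341.] [ 287.4 -345.8] [ 9.9 20.8] 42.0
red [130. 207.] [416.8 304.7] [18.5 44.6] 12.7
yellow [369. 133.] [538.4  14.5] [22.6 24.1] 175.4
yellow [334. 127.] [540.9  54.1] [20.2 22.1] 84.8
yellow [300. 122.] [542.7  94.7] [16.9 20.6] 86.2
yellow [336. 112.] [557.   53.3] [ 8.2 22.1] 87.2
yellow [301. 108.] [558.7  93.6] [11.2 22.5] 85.9
yellow [231. 103.] [556.8 174.7] [21.5 33.2] 177.3
yellow [376.  96.] [578.8  10.9] [22.5 36.6] 175.6
yellow [341.  89.] [582.   51.1] [22.7 36.9] 174.7
yellow [305.  83.] [585.4  91.1] [22.9 37.1] 175.2
yellow [268.  91.] [572.4 132.6] [21.9 69.7] 175.1
yellow [234.  66.] [597.  170.9] [20.8 26.9] 174.4
yellow [197.  78.] [579.1 213. ] [20.3 70.4] 174.9
green [302. 218.] [425.  84.] [11.2 43.1] 168.5
green [535. 170.] [ 513.3 -183.5] [27.7 28. ] 159.7
blue [611. 338.] [ 289.2 -351.1] [ 98.7 100.9] 32.0
blue [230. 204.] [434.  175.8] [11.3 44.1] 139.3
blue [351. 155.] [510.6  31.7] [ 4. 30.] 84.8
blue [206. 129.] [525.4 203.8] [ 3.8 31.1] 84.7
blue [74. 89.] [557.  359.7] [42.2 56.7] 94.7
violet [508. 235.] [ 428.  -174.9] [15.7 44.7] 10.4
```

View pics/w0.png

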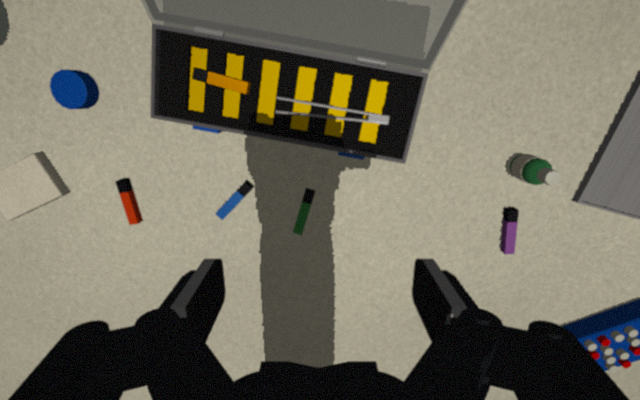

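The wrist picture shows forceps from tips (277,105) to joint (388,120), amber at (222,82), red (130,200), blue (235,200), green (304,212) and violet (510,230), with caps at the far ends. Joint 6 hit its limit, so I'll work at yaws of about 85–180. Next I locate the forceps.

Run:
```python
from h import *
for f,box in [("w0.pkl",(262,90,400,135)),("top0.pkl",(285,168,333,180))]:
    c=pickle.load(open(f,"rb")); h=cv2.cvtColor(c["color"],cv2.COLOR_RGB2HSV)
    m=cv2.inRange(h,(0,0,85),(180,70,255)); k=np.zeros_like(m); x0,y0,x1,y1=box; k[y0:y1,x0:x1]=m[y0:y1,x0:x1]
    q=np.argwhere(k)[:,::-1]; g=ray(c,q,.0295)[:,:2]*1000
    r=cv2.minAreaRect(np.float32(g)); print(f,len(q),q.min(0),q.max(0),r, cv2.boxPoints(r).round(1).tolist())
c=pickle.load(open("w0.pkl","rb"))
for b in blobs(c,"amber",.031,30): print(b)
to(.5005,.0568,.2533,85)
```

```text
w0.pkl 580 [275  96] [389 124] ((556.6405029296875, 58.133079528808594), (123.47444152832031, 17.31696128845215), 85.8541030883789) [[543.5, -2.799999952316284], [560.7999877929688, -4.099999904632568], [569.7000122070312, 119.0999984741211], [552.5, 120.30000305175781]]
top0.pkl 103 [288 170] [329 176] ((560.1673583984375, 56.59823989868164), (121.07540130615234, 18.165674209594727), 89.04759979248047) [[550.0999755859375, -3.799999952316284], [568.2000122070312, -4.099999904632568], [570.2999877929688, 117.0], [552.0999755859375, 117.30000305175781]]
to [0.5005, 0.0568, 0.2533, 85] turn -16.03 shift [0. 0. 0.]
```

>>> move_arm([
  [0.3, 0, 0, 0, -0.56, 0, -0.5],
  [0.3, 0, 0, 0, 0, 0, -1],
  [0.3, 0, 0, 0, 0, 0, -1],
  [0.3, 0, 0, 0, 0, 0, -1],
  [0.3, 0, 0, 0, 0, 0, -1],
  [0.3, 0, 0, 0, 0, 0, -1],
  [0.3, 0, 0, 0, 0, 0, -1],
  [0.3, 0, 0, 0, 0, 0, -1],
  [0.3, 0, 0, 0, 0, 0, -1],
  [0.3, 0, 0, 0, 0, 0, -1],
  [0.3, 0, 0, 0, 0, 0, -1],
  [0.3, 0, 0, 0, 0, 0, -1],
  [0.3, 0, 0, 0, 0, 0, -1],
  [0.3, 0, 0, 0, 0, 0, -1],
  [0.3, 0, 0, 0, 0, 0, -1],
  [0.3, 0, 0, 0, 0, 0, -1],
  [0.3, 0, 0, 0, 0, 0, -0.5],
])

```text
clock: 3.95
eef_pos: [0.5003, 0.0563, 0.254]
tool_rot: [[0.086, 0.996, 0.001], [0.996, -0.086, 0.001], [0.001, 0.001, -1.0]]
force: [0.2, 0.0, 0.0]
grip_width: 0.0254
gripper_force: 0.0
```

Run:
```python
from h import *
state()
```

```text
t 3.95 pos [0.5003 0.0563 0.254 ] yaw 85.05 tilt [0.001  0.0007] w 0.0254 gf 0.0 F [0.2 0.  0. ] q [  6.4   4.9  -2.   83.    0.  101.4]
```

Run:
```python
from h import *
to(.5575,.0575,.12,85.3)
```

```text
to [0.5575, 0.0575, 0.12, 85.3] turn -0.05 shift [0.15 1.42 3.35]
```

>>> move_arm([
  [0.3, 0, 0.18, 0.42, 0, 0, 0],
  [0.3, 0, 0.18, 0.42, 0, 0, 0],
  [0.3, 0, 0.18, 0.42, 0, 0, 0],
  [0.3, 0, 0.18, 0.42, 0, 0, 0],
  [0.3, 0, 0.18, 0.42, 0, 0, 0],
  [0.3, 0, 0.18, 0.42, 0, 0, 0],
  [0.3, 0, 0.18, 0.42, 0, 0, 0],
  [0.3, 0.08, 0.16, 0.42, 0, 0, 0],
  [0.3, 0.08, 0, 0, 0, 0, 0],
  [0.3, 0, 0, 0, 0, 0, 0],
  [0.3, 0, 0, 0, 0, 0, 0],
])

```text
clock: 4.87
eef_pos: [0.558, 0.0583, 0.1203]
tool_rot: [[0.089, 0.996, 0.001], [0.996, -0.089, 0.001], [0.001, 0.001, -1.0]]
force: [0.7, 0.6, -0.6]
grip_width: 0.0252
gripper_force: 0.0
```

Run:
```python
from h import *
state(); c=cap("wrist"); pickle.dump(c,open("w1.pkl","wb"))
im=c["color"].copy()
for p in proj(c,[[.5575,.0575,.0305],[.5575,.0575,.0185]]): cv2.circle(im,tuple(int(v) for v in p),3,(255,0,0),1)
cv2.imwrite("pics/w1.png",im[:,:,::-1])
to(.5575,.0575,.0215,85.3)
```

```text
t 4.87 pos [0.558  0.0583 0.1203] yaw 84.88 tilt [0.0012 0.0008] w 0.0252 gf 0.0 F [ 0.7  0.6 -0.6] q [  5.9  12.3 -10.2  67.5   0.  101.1]
to [0.5575, 0.0575, 0.0215, 85.3] turn -0.08 shift [-0.02 -0.02  2.48]
```

View pics/w1.png

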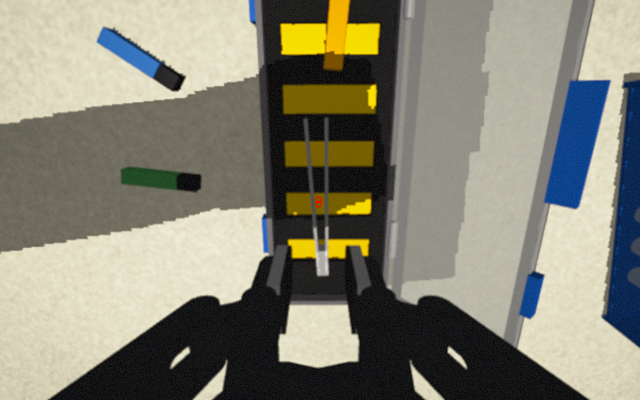

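The red mark at (318,202) sits midway between the forceps arms, and the fingers straddle them symmetrically. I descend and grip.

>>> move_arm([
  [0.3, 0, 0, 0.4, 0, 0, 0],
  [0.3, 0, 0, 0.4, 0, 0, 0],
  [0.3, 0, 0, 0.4, 0, 0, 0],
  [0.3, 0, 0, 0.4, 0, 0, 0],
  [0.3, 0, 0, 0.4, 0, 0, 0],
  [0.3, 0, 0, 0.3, 0, 0, 0],
  [0.3, 0, 0, 0.17, 0, 0, 0],
  [0.3, 0, 0, 0, 0, 0, 0],
  [0.3, 0, 0, 0, 0, 0, 0],
  [0, 0, 0, 0, 0, 0, 0],
  [0, 0, 0, 0, 0, 0, 0],
  [0, 0, 0, 0, 0, 0, 0],
  [0, 0, 0, 0, 0, 0, 0],
], newtons=20)

```text
clock: 6.0
eef_pos: [0.5593, 0.0587, 0.0218]
tool_rot: [[0.089, 0.996, 0.003], [0.996, -0.089, 0.001], [0.001, 0.003, -1.0]]
force: [-0.0, -0.4, 6.4]
grip_width: 0.0125
gripper_force: 20.2
```

The pad reads 20.2 N at the minimum setting, too much for glass. I'll test whether commanding an opening just under the object's width gives a softer grip, using the forceps.

>>> move_arm([
  [0.13, 0, 0, 0, 0, 0, 0],
  [0.13, 0, 0, 0, 0, 0, 0],
  [0.13, 0, 0, 0, 0, 0, 0],
  [0.13, 0, 0, 0, 0, 0, 0],
])

```text
clock: 6.33
eef_pos: [0.5593, 0.0587, 0.0218]
tool_rot: [[0.089, 0.996, 0.003], [0.996, -0.089, 0.001], [0.001, 0.003, -1.0]]
force: [-1.2, -0.4, 5.2]
grip_width: 0.0125
gripper_force: 20.2
```

>>> move_arm([
  [0.1, 0, 0, 0, 0, 0, 0],
  [0.1, 0, 0, 0, 0, 0, 0],
  [0.1, 0, 0, 0, 0, 0, 0],
  [0.1, 0, 0, 0, 0, 0, 0],
])

```text
clock: 6.67
eef_pos: [0.5593, 0.0587, 0.0218]
tool_rot: [[0.089, 0.996, 0.003], [0.996, -0.089, 0.001], [0.001, 0.003, -1.0]]
force: [0.1, 0.2, 5.7]
grip_width: 0.0126
gripper_force: 20.2
```

>>> move_arm([
  [0.145, 0, 0, 0, 0, 0, 0],
  [0.145, 0, 0, 0, 0, 0, 0],
  [0.145, 0, 0, 0, 0, 0, 0],
  [0.145, 0, 0, 0, 0, 0, 0],
])

```text
clock: 7.0
eef_pos: [0.5593, 0.0587, 0.0218]
tool_rot: [[0.089, 0.996, 0.003], [0.996, -0.089, 0.001], [0.001, 0.003, -1.0]]
force: [-0.1, -0.1, 6.7]
grip_width: 0.0123
gripper_force: 18.0
```

>>> move_arm([
  [0.152, 0, 0, 0, 0, 0, 0],
  [0.152, 0, 0, 0, 0, 0, 0],
  [0.152, 0, 0, 0, 0, 0, 0],
  [0.152, 0, 0, 0, 0, 0, 0],
])

```text
clock: 7.33
eef_pos: [0.5592, 0.0587, 0.0217]
tool_rot: [[0.089, 0.996, 0.003], [0.996, -0.089, 0.001], [0.001, 0.003, -1.0]]
force: [0.1, -0.6, 5.7]
grip_width: 0.0127
gripper_force: 6.6
```

The gripper behaves as a position servo: 0.145 gives 18 N and 0.152 gives 6.6 N, so glass can be held gently. Now I lift the forceps.

>>> move_arm([
  [0, 0, 0, 0, 0, 0, 0],
  [0, 0, 0, 0, 0, 0, 0],
  [0, 0, 0, -0.1, 0, 0, 0],
  [0, 0, 0, -0.3, 0, 0, 0],
  [0, 0, 0, -0.4, 0, 0, 0],
  [0, 0, 0, -0.4, 0, 0, 0],
  [0, 0, 0, -0.4, 0, 0, 0],
  [0, 0, 0, -0.4, 0, 0, 0.5],
  [0, 0, 0, -0.4, 0, 0, 0.9],
  [0, 0, 0, -0.2, 0, 0, 0.9],
  [0, 0, 0, 0, 0, 0, 0.9],
  [0, 0, 0, 0, 0, 0, 0.9],
  [0, 0, 0, 0, 0, 0, 0.9],
  [0, 0, 0, 0, 0, 0, 0.9],
  [0, 0, 0, 0, 0, 0, 0.9],
  [0, 0, 0, 0, 0, 0, 0.9],
  [0, 0, 0, 0, 0, 0, 0.6],
  [0, 0, 0, 0, 0, 0, 0],
  [0, 0, 0, 0, 0, 0, 0],
], newtons=40)

```text
clock: 8.92
eef_pos: [0.558, 0.0585, 0.1244]
tool_rot: [[0.726, 0.688, 0.0], [0.688, -0.726, 0.001], [0.001, -0.0, -1.0]]
force: [-0.4, 0.4, 0.0]
grip_width: 0.0119
gripper_force: 38.8
```

Run:
```python
from h import *
state(); to(.563,-.321,.13,-10.5)
c=cap("top"); m=cv2.inRange(cv2.cvtColor(c["color"],cv2.COLOR_RGB2HSV),(0,0,90),(180,45,185)); 
c0=pickle.load(open("top0.pkl","rb"))
h=cv2.cvtColor(c0["color"],cv2.COLOR_RGB2HSV); print(h[172,434],h[172,400])
```

```text
t 8.92 pos [0.558  0.0585 0.1244] yaw 43.48 tilt [0.0002 0.0009] w 0.0119 gf 38.8 F [-0.4  0.4  0. ] q [  6.   12.2  -9.7  68.    0.  142.5]
to [0.563, -0.321, 0.13, -10.5] turn 10.8 shift [ 1.85  9.31 -0.14]
[ 12   9 139] [ 25  34 172]
```

>>> move_arm([
  [0, -0.4, 0.435, 0, 0, 0, 0],
  [0, -0.4, 0.435, 0, 0, 0, 0],
  [0, -0.4, 0.435, 0, 0, 0, 0],
  [0, -0.4, 0.435, 0, 0, 0, 0],
  [0, -0.4, 0.435, 0, 0, 0, 0],
  [0, -0.4, 0.435, 0, 0, 0, 0],
  [0, -0.4, 0.435, 0, 0, 0, 0],
  [0, -0.4, 0.435, 0, 0, 0, 0],
  [0, -0.4, 0.435, 0, 0, 0, 0],
  [0, -0.4, 0.435, 0, 0, 0, 0],
  [0, -0.4, 0.435, 0, 0, 0, 0],
  [0, -0.4, 0.435, 0, 0, 0, 0],
  [0, -0.4, 0.435, 0, 0, 0, 0],
  [0, -0.4, 0.435, 0, 0, 0, 0],
  [0, -0.4, 0.435, 0, 0, 0, 0],
  [0, -0.4, 0.435, 0, 0, 0, 0],
])

```text
clock: 10.3
eef_pos: [0.5633, -0.3208, 0.1241]
tool_rot: [[0.726, 0.688, 0.0], [0.688, -0.726, 0.001], [0.001, -0.0, -1.0]]
force: [0.9, 0.6, -0.2]
grip_width: 0.0115
gripper_force: 38.8
```

>>> move_arm([
  [0, 0, 0, 0, 0, 0, 0.9],
  [0, 0, 0, 0, 0, 0, 0.9],
  [0, 0, 0, 0, 0, 0, 0.9],
  [0, 0, 0, 0, 0, 0, 0.9],
  [0, 0, 0, 0, 0, 0, 0.9],
  [0, 0, 0, 0, 0, 0, 0.9],
  [0, 0, 0, 0, 0, 0, 0.9],
  [0, 0, 0, 0, 0, 0, 0.9],
  [0, 0, 0, 0, 0, 0, 0.9],
  [0, 0, 0, 0, 0, 0, 0.9],
  [0, 0, 0, 0, 0, 0, 0.9],
  [0, 0, 0, 0, 0, 0, 0.9],
  [0, 0, 0, 0, 0, 0, 0],
  [0, 0, 0, 0, 0, 0, 0],
])

```text
clock: 11.47
eef_pos: [0.5634, -0.3196, 0.124]
tool_rot: [[0.983, -0.181, 0.0], [-0.181, -0.983, 0.001], [0.0, -0.001, -1.0]]
force: [0.0, -1.2, -0.0]
grip_width: 0.0115
gripper_force: 38.8
```

Run:
```python
from h import *
state(); c=cap("wrist"); pickle.dump(c,open("w2.pkl","wb")); cv2.imwrite("pics/w2.png",c["color"][:,:,::-1])
to(.563,-.321,.01,-10.5)
```

```text
t 11.47 pos [ 0.5634 -0.3196  0.124 ] yaw -10.44 tilt [0.0003 0.001 ] w 0.0115 gf 38.8 F [ 0.  -1.2 -0. ] q [-2.960e+01  2.150e+01  2.700e+00  7.120e+01  1.000e-01  1.608e+02]
to [0.563, -0.321, 0.01, -10.5] turn 0.01 shift [-0.    0.04  2.85]
```

View pics/w2.png

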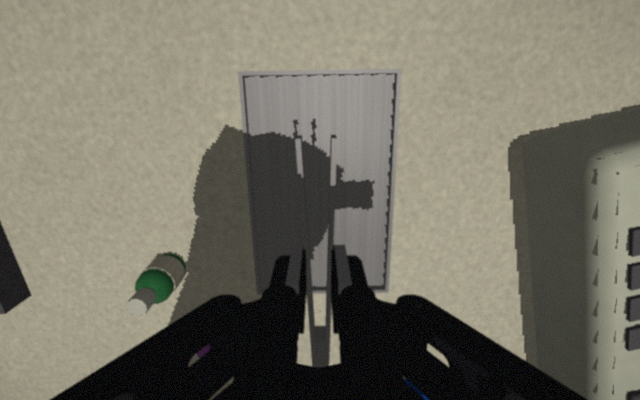

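The tray at (320,180) is aligned with the held forceps. I lower and release.

>>> move_arm([
  [0, 0, 0, 0.4, 0, 0, 0],
  [0, 0, 0, 0.4, 0, 0, 0],
  [0, 0, 0, 0.4, 0, 0, 0],
  [0, 0, 0, 0.4, 0, 0, 0],
  [0, 0, 0, 0.4, 0, 0, 0],
  [0, 0, 0, 0.4, 0, 0, 0],
  [0, 0, 0, 0.3, 0, 0, 0],
  [0, 0, 0, 0.15, 0, 0, 0],
  [0, 0, 0, 0.04, 0, 0, 0],
  [0, 0, 0, 0, 0, 0, 0],
  [0.15, 0, 0, 0, 0, 0, 0],
  [0.3, 0, 0, 0, 0, 0, 0],
  [0.35, 0, 0, 0, 0, 0, 0],
  [0.35, 0, 0, -0.2, 0, 0, 0],
  [0.35, 0, 0, -0.4, 0, 0, 0],
  [0.35, 0, 0, -0.6, 0, 0, 0],
  [0.35, 0, 0, -0.7, 0, 0, 0],
  [0.35, 0, 0, -0.7, 0, 0, 0],
  [0.35, 0, 0, -0.7, 0, 0, 0],
])

```text
clock: 13.1
eef_pos: [0.5633, -0.3196, 0.1429]
tool_rot: [[0.983, -0.184, 0.001], [-0.184, -0.983, 0.0], [0.001, -0.001, -1.0]]
force: [0.7, -0.2, 0.4]
grip_width: 0.0304
gripper_force: 0.0
```

Run:
```python
from h import *
state(); c=cap("wrist"); pickle.dump(c,open("w3.pkl","wb"))
print(ray(c,[(320,200)],.01)); 
for b in blobs(c,"violet",.006,30): print(b)
t=cap("top"); pickle.dump(t,open("top1.pkl","wb"))
for n in ["violet","green","blue","red","amber","yellow"]:
    for b in blobs(t,n,.0125): 
        if 200<b[0][0]<400 and 150<b[0][1]<250: print(n,*b)
cv2.imwrite("pics/c3.png",np.hstack([c["color"][:,:,::-1],cv2.resize(t["color"][130:280,400:480,::-1],None,fx=400/150,fy=400/150)])[:, 100:])
```

```text
t 13.1 pos [ 0.5633 -0.3196  0.1429] yaw -10.6 tilt [0.0013 0.0004] w 0.0304 gf 0.0 F [ 0.7 -0.2  0.4] q [-2.96e+01  2.12e+01  4.60e+00  7.34e+01  1.00e-01  1.61e+02]
[[ 0.55077404 -0.31876096  0.01      ]]
blue [269. 217.] [434.1 173.8] [ 9.8 40.2] 141.3
blue [208. 176.] [560.2 359.6] [36.9 39.7] 89.0
red [224. 224.] [416.7 305.7] [10.7 44.7] 11.6
yellow [270. 175.] [558.8 171.8] [23.4 33.5] 172.4
yellow [324. 173.] [563.7  10.4] [24.  67.8] 178.7
yellow [311. 172.] [567.4  50.7] [24.9 69.2] 174.5
yellow [297. 171.] [571.1  90.6] [24.6 69.2] 175.2
yellow [284. 170.] [573.4 130.3] [24.1 70.9] 179.0
yellow [271. 162.] [601.7 167.9] [21.1 22.1] 0.1
yellow [257. 168.] [581.1 210.5] [23.8 71.2] 174.9
```

View pics/c3.png

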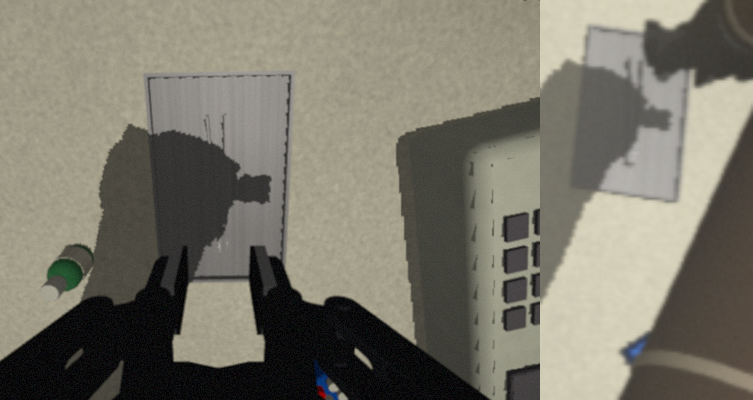

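The forceps lie flat in the tray (rows 115–250, left panel). Next is violet, which goes in slot 0. I turn to yaw 190 so the wrist has range over the case.

>>> move_arm([
  [0.35, -0.47, -0.37, 0.07, 0, 0, 0],
  [0.35, -0.47, -0.37, 0.07, 0, 0, 0],
  [0.35, -0.47, -0.37, 0.07, 0, 0, 0],
  [0.35, -0.47, -0.37, 0.07, 0, 0, 0],
  [0.35, -0.47, -0.37, 0.07, 0, 0, 0],
  [0.35, -0.47, -0.37, 0.07, 0, 0, 0],
  [0.35, -0.47, -0.37, 0.07, 0, 0, 0],
  [0.35, -0.47, -0.37, 0.07, 0, 0, 0],
  [0.35, 0, 0, 0, 0, 0, -1],
  [0.35, 0, 0, 0, 0, 0, -1],
  [0.35, 0, 0, 0, 0, 0, -1],
  [0.35, 0, 0, 0, 0, 0, -1],
  [0.35, 0, 0, 0, 0, 0, -1],
  [0.35, 0, 0, 0, 0, 0, -1],
  [0.35, 0, 0, 0, 0, 0, -1],
  [0.35, 0, 0, 0, 0, 0, -1],
  [0.35, 0, 0, 0, 0, 0, -1],
  [0.35, 0, 0, 0, 0, 0, -1],
  [0.35, 0, 0, 0, 0, 0, -1],
  [0.35, 0, 0, 0, 0, 0, -1],
])

```text
clock: 14.87
eef_pos: [0.4373, -0.1755, 0.1184]
tool_rot: [[0.648, 0.762, 0.001], [0.762, -0.648, 0.001], [0.001, 0.0, -1.0]]
force: [-0.7, 0.8, 0.0]
grip_width: 0.0295
gripper_force: 0.0
```

>>> move_arm([
  [0.35, 0, 0, 0, 0, 0, -1],
  [0.35, 0, 0, 0, 0, 0, -1],
  [0.35, 0, 0, 0, 0, 0, -1],
  [0.35, 0, 0, 0, 0, 0, -1],
  [0.35, 0, 0, 0, 0, 0, -1],
  [0.35, 0, 0, 0, 0, 0, -1],
  [0.35, 0, 0, 0, 0, 0, -1],
  [0.35, 0, 0, 0, 0, 0, -1],
  [0.35, 0, 0, 0, 0, 0, -1],
  [0.35, 0, 0, 0, 0, 0, -1],
  [0.35, 0, 0, 0, 0, 0, -1],
  [0.35, 0, 0, 0, 0, 0, -1],
  [0.35, 0, 0, 0, 0, 0, -1],
  [0.35, 0, 0, 0, 0, 0, -1],
  [0.35, 0, 0, 0, 0, 0, -1],
  [0.35, 0, 0, 0, 0, 0, -1],
  [0.35, 0, 0, 0, 0, 0, -1],
  [0.35, 0, 0, 0, 0, 0, -1],
  [0.35, 0, 0, 0, 0, 0, -1],
  [0.35, 0, 0, 0, 0, 0, -1],
])

```text
clock: 16.53
eef_pos: [0.4373, -0.1755, 0.1184]
tool_rot: [[-0.863, 0.505, 0.001], [0.505, 0.863, 0.001], [-0.0, 0.001, -1.0]]
force: [-0.2, 0.5, -0.2]
grip_width: 0.0299
gripper_force: 0.0
```

>>> move_arm([
  [0.35, 0, 0, 0, 0, 0, -1],
  [0.35, 0, 0, 0, 0, 0, -1],
  [0.35, 0, 0, 0, 0, 0, -1],
  [0.35, 0, 0, 0, 0, 0, -1],
  [0.35, 0, 0, 0, 0, 0, -1],
  [0.35, 0, 0, 0, 0, 0, -1],
  [0.35, 0, 0, 0, 0, 0, -1],
  [0.35, 0, 0, 0, 0, 0, -1],
  [0.35, 0, 0, 0, 0, 0, 0],
  [0.35, 0, 0, 0, 0, 0, 0],
])

```text
clock: 17.37
eef_pos: [0.4373, -0.1755, 0.1183]
tool_rot: [[-0.987, -0.161, 0.001], [-0.161, 0.987, 0.001], [-0.001, 0.001, -1.0]]
force: [-0.5, 0.1, 0.9]
grip_width: 0.0299
gripper_force: 0.0
```

```bash
cat >> h.py <<'E'
def bar(c,n,z=.0125):
    "colour blob + black cap beside it, cast on the plane of the top face"
    out=[]
    for b in blobs(c,n,z,60): print(n,*b)
E
python3 - <<'E'
from h import *
state(); c=cap("wrist"); pickle.dump(c,open("w4.pkl","wb")); bar(c,"violet"); 
cv2.imwrite("pics/w4.png",c["color"][:,:,::-1])
E
```

```text
t 17.37 pos [ 0.4373 -0.1755  0.1183] yaw -170.74 tilt [0.0007 0.0007] w 0.0299 gf 0.0 F [-0.5  0.1  0.9] q [-21.9   2.9 -21.3  65.8   0.1 -31.2]
violet [315. 180.] [ 424.6 -179.4] [11.2 44.7] 10.6
```

View pics/w4.png

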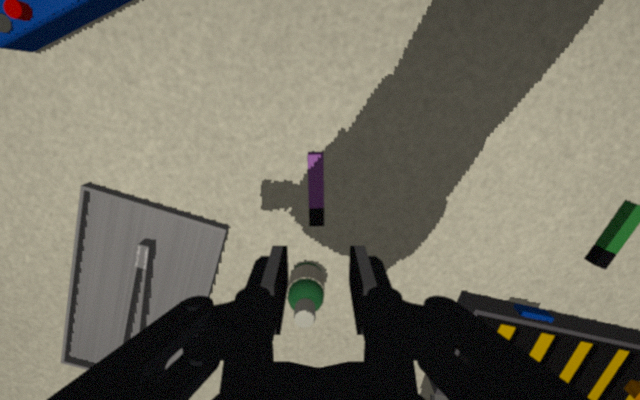

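Violet runs from (316,152) to cap (316,222), just left of the finger midline. I work out the final approach.

Run:
```python
from h import *
to(.433,-.1778,.0075,-169.4)
```

```text
to [0.433, -0.1778, 0.0075, -169.4] turn -0.27 shift [ 0.12 -0.04  2.77]
```

>>> move_arm([
  [0.3, 0.06, -0.02, 0.1, 0, 0, -0.27],
  [0.3, 0.06, -0.02, 0.4, 0, 0, 0],
  [0.3, 0, 0, 0.4, 0, 0, 0],
  [0.3, 0, 0, 0.4, 0, 0, 0],
  [0.3, 0, 0, 0.4, 0, 0, 0],
  [0.3, 0, 0, 0.4, 0, 0, 0],
  [0.3, 0, 0, 0.3, 0, 0, 0],
  [0.3, 0, 0, 0.2, 0, 0, 0],
  [0.3, 0, 0, 0.17, 0, 0, 0],
  [0.25, 0, 0, 0, 0, 0, 0],
  [0.2, 0, 0, 0, 0, 0, 0],
  [0.17, 0, 0, 0, 0, 0, 0],
  [0.16, 0, 0, 0, 0, 0, 0],
  [0.16, 0, 0, 0, 0, 0, 0],
  [0.155, 0, 0, 0, 0, 0, 0],
  [0.155, 0, 0, 0, 0, 0, 0],
], newtons=20)

```text
clock: 18.75
eef_pos: [0.4332, -0.178, 0.0076]
tool_rot: [[-0.982, -0.186, 0.001], [-0.186, 0.982, 0.001], [-0.001, 0.0, -1.0]]
force: [-0.2, -0.9, -0.5]
grip_width: 0.0132
gripper_force: 0.0
```

>>> move_arm([
  [0.15, 0, 0, 0, 0, 0, 0],
  [0.15, 0, 0, 0, 0, 0, 0],
  [0.15, 0, 0, 0, 0, 0, 0],
])

```text
clock: 19.0
eef_pos: [0.4331, -0.1779, 0.0074]
tool_rot: [[-0.982, -0.186, 0.001], [-0.186, 0.982, 0.001], [-0.001, 0.001, -1.0]]
force: [0.1, 0.6, 0.2]
grip_width: 0.013
gripper_force: 0.2
```

>>> move_arm([
  [0.145, 0, 0, 0, 0, 0, 0],
  [0.145, 0, 0, 0, 0, 0, 0],
  [0.143, 0, 0, 0, 0, 0, 0],
  [0.143, 0, 0, 0, 0, 0, 0],
])

```text
clock: 19.33
eef_pos: [0.4331, -0.178, 0.0074]
tool_rot: [[-0.982, -0.186, 0.001], [-0.186, 0.982, 0.001], [-0.001, 0.001, -1.0]]
force: [-0.5, -0.1, 1.8]
grip_width: 0.0124
gripper_force: 4.6
```

>>> move_arm([
  [0.139, 0, 0, 0, 0, 0, 0],
  [0.139, 0, 0, 0, 0, 0, 0],
  [0.139, 0, 0, -0.1, 0, 0, 0],
  [0.139, 0, 0, -0.2, 0, 0, 0],
  [0.139, 0, 0, -0.3, 0, 0, 0],
  [0.139, 0, 0, -0.3, 0, 0, 0],
  [0.139, 0, 0, -0.3, 0, 0, 0],
  [0.139, 0, 0, -0.3, 0, 0, 0],
  [0.139, 0, 0, -0.2, 0, 0, 0],
  [0.139, 0, 0, -0.1, 0, 0, 0],
])

```text
clock: 20.17
eef_pos: [0.4336, -0.1782, 0.0809]
tool_rot: [[-0.982, -0.186, 0.002], [-0.186, 0.982, 0.0], [-0.002, -0.0, -1.0]]
force: [-0.7, -0.5, 0.3]
grip_width: 0.0119
gripper_force: 9.9
```

Run:
```python
from h import *
state(); to(.5628,.0114,.08,175);
```

```text
t 20.17 pos [ 0.4336 -0.1782  0.0809] yaw -169.26 tilt [0.0023 0.0002] w 0.0119 gf 9.9 F [-0.7 -0.5  0.3] q [-22.4   3.7 -25.3  60.9   0.1 -33.1]
to [0.5628, 0.0114, 0.08, 175] turn -68.85 shift [-2.81  5.    0.02]
```

>>> move_arm([
  [0.139, 0, 0, 0, 0, 0, 0.79],
  [0.139, 0, 0, 0, 0, 0, 0.79],
  [0.139, 0, 0, 0, 0, 0, 0.79],
  [0.139, 0, 0, 0, 0, 0, 0.78],
  [0.139, -0.1, 0.2, 0, 0, 0, 0],
  [0.139, -0.23, 0.4, 0, 0, 0, 0],
  [0.139, -0.23, 0.4, 0, 0, 0, 0],
  [0.139, -0.23, 0.4, 0, 0, 0, 0],
  [0.139, -0.23, 0.4, 0, 0, 0, 0],
  [0.139, -0.23, 0.4, 0, 0, 0, 0],
  [0.139, -0.23, 0.4, 0, 0, 0, 0],
  [0.139, -0.23, 0.4, 0, 0, 0, 0],
  [0.139, -0.23, 0.4, 0, 0, 0, 0],
  [0.139, -0.23, 0.4, 0, 0, 0, 0],
  [0.139, -0.23, 0.4, 0, 0, 0, 0],
  [0.139, -0.23, 0.4, 0, 0, 0, 0],
  [0.139, -0.23, 0.4, 0, 0, 0, 0],
  [0.139, 0, 0, 0, 0, 0, 0],
  [0.139, 0, 0, 0, 0, 0, 0],
])

```text
clock: 21.75
eef_pos: [0.5644, 0.0124, 0.0791]
tool_rot: [[-0.996, 0.084, -0.0], [0.084, 0.996, 0.001], [0.001, 0.001, -1.0]]
force: [-0.4, -0.6, -0.1]
grip_width: 0.0119
gripper_force: 9.9
```

Run:
```python
from h import *
state(); c=cap("wrist"); pickle.dump(c,open("w5.pkl","wb")); cv2.imwrite("pics/w5.png",c["color"][:,:,::-1])
for b in blobs(c,"yellow",.012,60,s=90,v=40): print(*b)
for b in blobs(c,"violet",.086,60): print(*b)
t=cap("top")
for b in blobs(t,"yellow",.012,30): 
    if 240<b[0][0]<340 and 150<b[0][1]<190: print("top",*b)
```

```text
t 21.75 pos [0.5644 0.0124 0.0791] yaw 175.18 tilt [-0.0005  0.0007] w 0.0119 gf 9.9 F [-0.4 -0.6 -0.1] q [  1.2  13.9 -13.5  62.7   0.    6.1]
[601. 247.] [605.9 212.4] [15.  16.2] 84.9
[546. 245.] [600.8 171.9] [17.2 19.6] 175.2
[618. 190.] [565.3 215.8] [16.4 39. ] 175.0
[560. 187.] [559.  175.6] [17.3 34.2] 174.9
[496. 210.] [572.8 133.6] [18.5 68.6] 174.9
[436. 209.] [569.   93.1] [19.3 67.6] 175.1
[377. 209.] [565.5  52.7] [20.5 67.5] 175.1
[312. 198.] [557.4  12.7] [21.  58.3] 174.3
[318. 247.] [553.4  13.5] [12.4 46.2] 174.6
top [270. 175.] [560.8 171.2] [23.6 38.1] 173.4
top [297. 171.] [569.8  91. ] [22.5 65.8] 175.7
top [284. 170.] [573.5 130.3] [24.1 71.1] 179.8
top [272. 162.] [601.9 168. ] [21.2 22.1] 0.1
top [257. 168.] [581.2 210.6] [23.6 71.3] 175.4
```

View pics/w5.png

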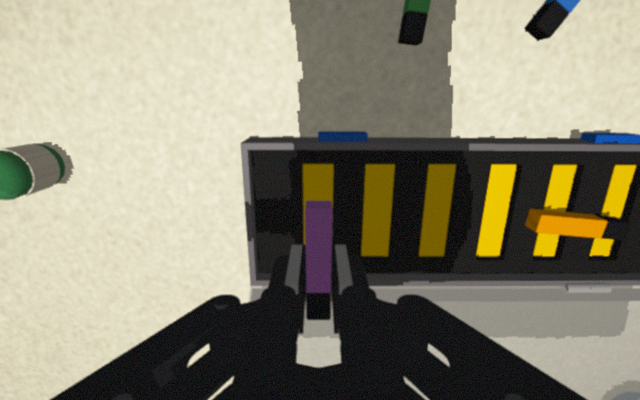

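Slots 1–3 come out at (565.5,52.7), (569.0,93.1) and (572.8,133.6) mm, which puts slot 0 at about (561.9,12.4). Held violet at (318,245) lines up with its slot, so I lower it.

>>> move_arm([
  [0.139, 0, 0, 0.2, 0, 0, 0],
  [0.139, 0, 0, 0.3, 0, 0, 0],
  [0.139, 0, 0, 0.3, 0, 0, 0],
  [0.139, 0, 0, 0.25, 0, 0, 0],
  [0.139, 0, 0, 0.2, 0, 0, 0],
  [0.139, 0, 0, 0.1, 0, 0, 0],
  [0.139, 0, 0, 0.08, 0, 0, 0],
  [0.139, 0, 0, 0.03, 0, 0, 0],
  [0.139, 0, 0, 0, 0, 0, 0],
  [0.139, 0, 0, 0, 0, 0, 0],
])

```text
clock: 22.68
eef_pos: [0.5648, 0.0113, 0.0216]
tool_rot: [[-0.996, 0.087, 0.001], [0.087, 0.996, 0.001], [-0.001, 0.001, -1.0]]
force: [-0.9, 0.1, -0.7]
grip_width: 0.0122
gripper_force: 9.9
```

>>> move_arm([
  [0.148, 0, 0, 0, 0, 0, 0],
  [0.155, 0, 0, 0, 0, 0, 0],
  [0.17, 0, 0, 0, 0, 0, 0],
  [0.2, 0, 0, 0, 0, 0, 0],
  [0.25, 0, 0, 0, 0, 0, 0],
  [0.25, 0, 0, -0.2, 0, 0, 0],
  [0.25, 0, 0, -0.5, 0, 0, 0],
  [0.25, 0, 0, -0.6, 0, 0, 0],
  [0.25, 0, 0, -0.6, 0, 0, 0],
  [0.25, 0, 0, -0.6, 0, 0, 0],
  [0.25, 0, 0, 0, 0, 0, 0],
])

```text
clock: 23.6
eef_pos: [0.5669, 0.0113, 0.127]
tool_rot: [[-0.996, 0.087, 0.009], [0.087, 0.996, 0.001], [-0.008, 0.002, -1.0]]
force: [1.4, -0.1, 0.9]
grip_width: 0.0212
gripper_force: 0.0
```

Run:
```python
from h import *
state(); c=cap("wrist"); pickle.dump(c,open("w6.pkl","wb"))
for n,z in [("violet",.0245),("violet",.031),("green",.0125),("blue",.0125),("red",.0125),("amber",.031)]:
  for b in blobs(c,n,z,60): print(n,z,*b)
t=cap("top");s=cap("side")
for n in ("green","blue","red"):
  for b in blobs(t,n,.0125): 
    if 200<b[0][0]<400 and 200<b[0][1]<250: print("top",n,*b)
to(.432,.084,.12,168)
```

```text
t 23.6 pos [0.5669 0.0113 0.127 ] yaw 174.99 tilt [0.0085 0.001 ] w 0.0212 gf 0.0 F [ 1.4 -0.1  0.9] q [ 1.1 12.4 -9.1 67.9  0.   6.1]
violet 0.0245 [318. 183.] [556.  12.] [10.2 44.4] 175.4
violet 0.031 [318. 183.] [554.2  12.2] [ 9.9 43.2] 175.4
green 0.0125 [ 62. 155.] [ 517.8 -187.7] [29.7 31.2] 100.6
green 0.0125 [400.  10.] [439.1  79.8] [13.8 14. ] 82.0
blue 0.0125 [428. 394.] [795.5 105.7] [12.5 27.5] 35.9
blue 0.0125 [605. 391.] [809.1 292.5] [25.  83.2] 83.6
blue 0.0125 [561. 124.] [527.6 204.5] [ 6.1 39.8] 85.2
blue 0.0125 [339. 124.] [513.   32.5] [ 6.  30.8] 85.0
blue 0.0125 [522.   7.] [443.3 165. ] [14.5 19.4] 141.2
top blue [269. 217.] [434.  173.7] [10.2 40.2] 141.3
top red [224. 224.] [417.  305.9] [10.3 44. ] 12.6
to [0.432, 0.084, 0.12, 168] turn 1.4 shift [3.62 1.09 0.04]
```

Violet fits slot 0: its blob length matches best at the seated height. Next green, which goes in slot 1.

>>> move_arm([
  [0.3, 0, 0, 0, 0, 0, 0.7],
  [0.3, 0, 0, 0, 0, 0, 0.7],
  [0.3, 0.36, 0.11, 0, 0, 0, 0],
  [0.3, 0.36, 0.11, 0, 0, 0, 0],
  [0.3, 0.36, 0.11, 0, 0, 0, 0],
  [0.3, 0.36, 0.11, 0, 0, 0, 0],
  [0.3, 0.36, 0.11, 0, 0, 0, 0],
  [0.3, 0.36, 0.11, 0, 0, 0, 0],
  [0.3, 0.36, 0.11, 0, 0, 0, 0],
  [0.3, 0.36, 0.11, 0, 0, 0, 0],
  [0.3, 0.36, 0.11, 0, 0, 0, 0],
  [0.3, 0.36, 0.11, 0.04, 0, 0, 0],
  [0.3, 0, 0, 0, 0, 0, 0],
  [0.3, 0, 0, 0, 0, 0, 0],
  [0.3, 0, 0, 0, 0, 0, 0],
])

```text
clock: 25.0
eef_pos: [0.4329, 0.0844, 0.1197]
tool_rot: [[-0.978, 0.208, 0.001], [0.208, 0.978, 0.001], [-0.001, 0.001, -1.0]]
force: [0.3, -0.8, -0.2]
grip_width: 0.0256
gripper_force: 0.0
```

```bash
cat >> h.py <<'E'
def near(n,s=80,v=25):
    "look down at a bar on the bench, print colour blobs and the move for the nearest one (cap end given by dark side)"
    o=state(); c=cap("wrist"); pickle.dump(c,open("last.pkl","wb")); g=cv2.cvtColor(c["color"],cv2.COLOR_RGB2GRAY)
    for b in blobs(c,n,.0125,150,s=s,v=v):
        print(n,*b); a=np.radians(b[3]); u=np.array([np.cos(a),np.sin(a)])
        if np.hypot(*(b[1]/1000-o["eef_pos"][:2]))>.08: continue
        e=[g[tuple(proj(c,[*((b[1]+k*30*u)/1000),.0125])[0].round().astype(int)[::-1])] for k in(1,-1)]
        if e[0]>e[1]: u=-u
        p=(b[1]+8*u)/1000; yaw=b[3]+180*(b[3]<90); print("ends",e,"u",u.round(2)); to(round(p[0],4),round(p[1],4),.0075,yaw)
E
python3 -c "
from h import *
near('green')"
```

```text
t 25.0 pos [0.4329 0.0844 0.1197] yaw 168.01 tilt [0.0014 0.0008] w 0.0256 gf 0.0 F [ 0.3 -0.8 -0.2] q [ 11.   -0.5 -24.5  65.8   0.   23. ]
green [ 50. 349.] [ 529.2 -196.3] [29.6 37.8] 120.5
green [315. 184.] [423.1  84.1] [11.4 45.2] 168.0
ends [np.uint8(86), np.uint8(3)] u [ 0.98 -0.21]
to [np.float64(0.4309), np.float64(0.0824), 0.0075, 168.0] turn -0.0 shift [ 0.04 -0.06  2.81]
```

>>> move_arm([
  [0.3, 0.03, -0.03, 0.1, 0, 0, 0],
  [0.3, 0, -0.03, 0.4, 0, 0, 0],
  [0.3, 0, 0, 0.4, 0, 0, 0],
  [0.3, 0, 0, 0.4, 0, 0, 0],
  [0.3, 0, 0, 0.4, 0, 0, 0],
  [0.3, 0, 0, 0.4, 0, 0, 0],
  [0.3, 0, 0, 0.3, 0, 0, 0],
  [0.3, 0, 0, 0.2, 0, 0, 0],
  [0.3, 0, 0, 0.2, 0, 0, 0],
  [0.25, 0, 0, 0, 0, 0, 0],
  [0.2, 0, 0, 0, 0, 0, 0],
  [0.17, 0, 0, 0, 0, 0, 0],
  [0.16, 0, 0, 0, 0, 0, 0],
  [0.155, 0, 0, 0, 0, 0, 0],
  [0.15, 0, 0, 0, 0, 0, 0],
  [0.145, 0, 0, 0, 0, 0, 0],
  [0.143, 0, 0, 0, 0, 0, 0],
  [0.141, 0, 0, 0, 0, 0, 0],
  [0.139, 0, 0, 0, 0, 0, 0],
  [0.139, 0, 0, 0, 0, 0, 0],
])

```text
clock: 26.72
eef_pos: [0.4314, 0.0824, 0.0081]
tool_rot: [[-0.978, 0.208, 0.001], [0.208, 0.978, 0.001], [-0.001, 0.001, -1.0]]
force: [-1.0, 0.5, 6.1]
grip_width: 0.0123
gripper_force: 9.9
```

>>> move_arm([
  [0.139, 0, 0, -0.1, 0, 0, 0],
  [0.139, 0, 0, -0.2, 0, 0, 0],
  [0.139, 0, 0, -0.3, 0, 0, -0.4],
  [0.139, 0, 0, -0.3, 0, 0, -0.5],
  [0.139, 0, 0, -0.3, 0, 0, -0.5],
  [0.139, 0, 0, -0.3, 0, 0, 0],
  [0.139, 0, 0, -0.2, 0, 0, 0],
  [0.139, 0, 0, -0.1, 0, 0, 0],
])

```text
clock: 27.38
eef_pos: [0.4316, 0.0823, 0.081]
tool_rot: [[-0.996, 0.088, 0.002], [0.088, 0.996, 0.001], [-0.002, 0.001, -1.0]]
force: [0.7, -0.4, -0.6]
grip_width: 0.0119
gripper_force: 9.5
```

Run:
```python
from h import *
state(); to(.5660,.0525,.08,175);
```

```text
t 27.38 pos [0.4316 0.0823 0.081 ] yaw 174.98 tilt [0.0021 0.0012] w 0.0119 gf 9.5 F [ 0.7 -0.4 -0.6] q [ 10.8   0.6 -28.6  60.7   0.   15.8]
to [0.566, 0.0525, 0.08, 175] turn -0.0 shift [-3.41 -0.45  0.02]
```

>>> move_arm([
  [0.139, -0.14, 0, 0, 0, 0, 0],
  [0.139, -0.35, -0.05, 0, 0, 0, 0],
  [0.139, -0.36, -0.05, 0, 0, 0, 0],
  [0.139, -0.36, -0.05, 0, 0, 0, 0],
  [0.139, -0.36, -0.05, 0, 0, 0, 0],
  [0.139, -0.36, -0.05, 0, 0, 0, 0],
  [0.139, -0.36, -0.05, 0, 0, 0, 0],
  [0.139, -0.36, -0.05, 0, 0, 0, 0],
  [0.139, -0.36, -0.05, 0, 0, 0, 0],
  [0.139, -0.24, -0.05, 0, 0, 0, 0],
  [0.139, -0.12, 0, 0, 0, 0, 0],
  [0.139, 0, 0, 0, 0, 0, 0],
  [0.139, 0, 0, 0, 0, 0, 0],
])

```text
clock: 28.47
eef_pos: [0.5632, 0.0525, 0.0791]
tool_rot: [[-0.996, 0.087, -0.001], [0.087, 0.996, 0.001], [0.001, 0.001, -1.0]]
force: [-0.4, 0.1, -0.4]
grip_width: 0.0121
gripper_force: 9.5
```

```bash
cat >> h.py <<'E'
SLOT=[(.5620+.0036*i,.0123+.0404*i) for i in range(6)]
def held(n,i,**k):
    o=state(); c=cap("wrist"); pickle.dump(c,open("last.pkl","wb"))
    for b in blobs(c,n,o["eef_pos"][2]+.005,100,**k):
        if np.hypot(*(b[1]/1000-o["eef_pos"][:2]))<.05: print("held",n,*b)
    for b in blobs(c,"yellow",.012,60):
        if b[2][1]>60: print("slot",*b)
    to(*SLOT[i],.0205,175)
E
python3 -c "
from h import *
held('green',1,s=80,v=25)"
```

```text
t 28.47 pos [0.5632 0.0525 0.0791] yaw 174.99 tilt [-0.0008  0.0008] w 0.0121 gf 9.5 F [-0.4  0.1 -0.4] q [  5.3  14.  -13.3  62.7   0.1  10.3]
held green [318. 248.] [553.5  53.3] [13.1 47.4] 175.6
slot [436. 216.] [572.8 132.9] [19.4 67.8] 175.1
slot [377. 215.] [569.2  92.5] [20.6 67.7] 175.1
slot [266. 208.] [561.8  12. ] [21.  68.3] 175.3
to [0.5656000000000001, 0.0527, 0.0205, 175] turn -0.0 shift [-0.06  0.01  1.47]
```

>>> move_arm([
  [0.139, -0.06, 0, 0.2, 0, 0, 0],
  [0.139, 0, 0, 0.3, 0, 0, 0],
  [0.139, 0, 0, 0.3, 0, 0, 0],
  [0.139, 0, 0, 0.25, 0, 0, 0],
  [0.139, 0, 0, 0.2, 0, 0, 0],
  [0.139, 0, 0, 0.1, 0, 0, 0],
  [0.139, 0, 0, 0.08, 0, 0, 0],
  [0.139, 0, 0, 0.03, 0, 0, 0],
  [0.139, 0, 0, 0, 0, 0, 0],
  [0.139, 0, 0, 0, 0, 0, 0],
])

```text
clock: 29.35
eef_pos: [0.5665, 0.0524, 0.0216]
tool_rot: [[-0.996, 0.087, 0.001], [0.087, 0.996, 0.001], [-0.001, 0.001, -1.0]]
force: [0.4, 0.2, 0.2]
grip_width: 0.012
gripper_force: 9.5
```

>>> move_arm([
  [0.148, 0, 0, 0, 0, 0, 0],
  [0.155, 0, 0, 0, 0, 0, 0],
  [0.17, 0, 0, 0, 0, 0, 0],
  [0.2, 0, 0, 0, 0, 0, 0],
  [0.25, 0, 0, 0, 0, 0, 0],
  [0.25, 0, 0, -0.2, 0, 0, 0],
  [0.25, 0, 0, -0.5, 0, 0, 0],
  [0.25, 0, 0, -0.6, 0, 0, 0],
  [0.25, 0, 0, -0.6, 0, 0, 0],
  [0.25, 0, 0, -0.5, 0, 0, 0],
  [0.25, 0, 0, 0, 0, 0, 0],
  [0.25, 0, 0, 0, 0, 0, 0],
])

```text
clock: 30.35
eef_pos: [0.5671, 0.0523, 0.1191]
tool_rot: [[-0.996, 0.087, 0.004], [0.087, 0.996, 0.001], [-0.004, 0.001, -1.0]]
force: [-0.0, -0.2, 0.1]
grip_width: 0.0216
gripper_force: 0.0
```

Run:
```python
from h import *
state(); c=cap("wrist"); cv2.imwrite("pics/w7.png",c["color"][:,:,::-1])
for n in("violet","green"):
  for b in blobs(c,n,.0245,60,s=80,v=25): print(n,*b)
t=cap("top")
for n in ("blue","red"):
  for b in blobs(t,n,.0125): 
    if 200<b[0][0]<400 and 200<b[0][1]<250: print("top",n,*b)
to(.441,.170,.12,140)
```

```text
t 30.35 pos [0.5671 0.0523 0.1191] yaw 175.0 tilt [0.0038 0.0011] w 0.0216 gf 0.0 F [-0.  -0.2  0.1] q [ 5.3 13.1 -9.3 67.4  0.  10.3]
violet [265. 191.] [555.9  13.1] [12.5 45.8] 175.0
green [318. 189.] [558.3  53.3] [10.9 44.9] 175.0
green [  8. 164.] [ 519.6 -172.6] [16.1 30.3] 158.2
top blue [269. 217.] [434.  173.7] [10.2 40.2] 141.3
top red [224. 224.] [415.7 305.2] [10.9 42.5] 12.7
to [0.441, 0.17, 0.12, 140] turn 7.0 shift [ 4.28  0.25 -0.08]
```

View pics/w7.png

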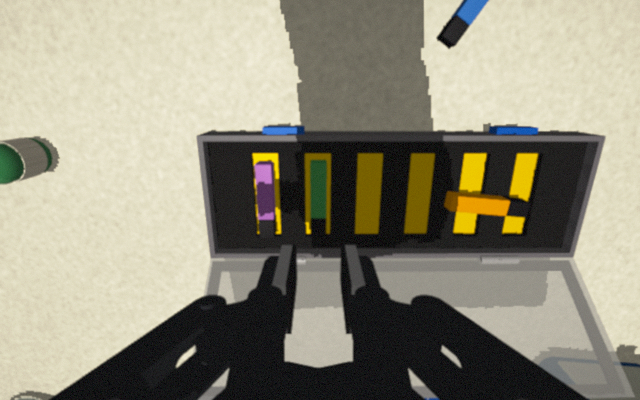

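Violet (265,195) and green (318,193) are seated in slots 0 and 1, with foam clear around them. Next blue, at 140°.

>>> move_arm([
  [0.3, 0, 0, 0, 0, 0, 1],
  [0.3, 0, 0, 0, 0, 0, 1],
  [0.3, 0, 0, 0, 0, 0, 1],
  [0.3, 0, 0, 0, 0, 0, 1],
  [0.3, 0, 0, 0, 0, 0, 1],
  [0.3, 0, 0, 0, 0, 0, 1],
  [0.3, 0, 0, 0, 0, 0, 1],
  [0.3, 0.4, 0.03, 0, 0, 0, 0],
  [0.3, 0.43, 0.03, 0, 0, 0, 0],
  [0.3, 0.43, 0.03, 0, 0, 0, 0],
  [0.3, 0.43, 0.03, 0, 0, 0, 0],
  [0.3, 0.43, 0.03, 0, 0, 0, 0],
  [0.3, 0.43, 0.03, 0, 0, 0, 0],
  [0.3, 0.43, 0.03, 0, 0, 0, 0],
  [0.3, 0.43, 0.03, 0, 0, 0, 0],
  [0.3, 0.43, 0, 0, 0, 0, 0],
  [0.3, 0.43, 0, 0, 0, 0, 0],
  [0.3, 0, 0, 0, 0, 0, 0],
  [0.3, 0, 0, 0, 0, 0, 0],
  [0.3, 0, 0, 0, 0, 0, 0],
])

```text
clock: 32.12
eef_pos: [0.441, 0.1696, 0.1171]
tool_rot: [[-0.767, 0.642, 0.0], [0.642, 0.767, 0.001], [0.0, 0.001, -1.0]]
force: [0.2, 0.2, 0.6]
grip_width: 0.0254
gripper_force: 0.0
```

```bash
python3 -c "
from h import *
near('blue')"
```

```text
t 32.12 pos [0.441  0.1696 0.1171] yaw 140.09 tilt [0.0005 0.0006] w 0.0254 gf 0.0 F [0.2 0.2 0.6] q [ 21.    3.  -21.3  65.6   0.   60.9]
blue [615. 372.] [766.6 272.8] [42.5 63.1] 142.7
blue [415. 252.] [529.5 200.6] [13.6 33.1] 85.0
blue [318. 182.] [431.5 176.7] [11.5 46.2] 140.5
ends [np.uint8(85), np.uint8(12)] u [ 0.77 -0.64]
to [np.float64(0.4377), np.float64(0.1716), 0.0075, 140.5] turn -0.09 shift [ 0.11 -0.02  2.74]
blue [604. 156.] [556.5 360.3] [43.8 60.2] 31.5
```

>>> move_arm([
  [0.3, 0.04, -0.02, 0.1, 0, 0, -0.09],
  [0.3, 0.04, 0, 0.4, 0, 0, 0],
  [0.3, 0, 0, 0.4, 0, 0, 0],
  [0.3, 0, 0, 0.4, 0, 0, 0],
  [0.3, 0, 0, 0.4, 0, 0, 0],
  [0.3, 0, 0, 0.4, 0, 0, 0],
  [0.3, 0, 0, 0.3, 0, 0, 0],
  [0.3, 0, 0, 0.2, 0, 0, 0],
  [0.3, 0, 0, 0.14, 0, 0, 0],
  [0.25, 0, 0, 0, 0, 0, 0],
  [0.2, 0, 0, 0, 0, 0, 0],
  [0.17, 0, 0, 0, 0, 0, 0],
  [0.16, 0, 0, 0, 0, 0, 0],
  [0.155, 0, 0, 0, 0, 0, 0],
  [0.15, 0, 0, 0, 0, 0, 0],
  [0.145, 0, 0, 0, 0, 0, 0],
  [0.143, 0, 0, 0, 0, 0, 0],
  [0.141, 0, 0, 0, 0, 0, 0],
  [0.139, 0, 0, 0, 0, 0, 0],
  [0.139, 0, 0, 0, 0, 0, 0],
])

```text
clock: 33.83
eef_pos: [0.4389, 0.1711, 0.0081]
tool_rot: [[-0.771, 0.637, 0.001], [0.637, 0.771, 0.001], [-0.0, 0.002, -1.0]]
force: [-1.0, 0.9, 5.9]
grip_width: 0.0119
gripper_force: 9.9
```

>>> move_arm([
  [0.139, 0, 0, -0.1, 0, 0, 0],
  [0.139, 0, 0, -0.2, 0, 0, 0],
  [0.139, 0, 0, -0.3, 0, 0, -0.4],
  [0.139, 0, 0, -0.3, 0, 0, -0.8],
  [0.139, 0, 0, -0.3, 0, 0, -0.8],
  [0.139, 0, 0, -0.3, 0, 0, -0.8],
  [0.139, 0, 0, -0.2, 0, 0, -0.8],
  [0.139, 0, 0, -0.1, 0, 0, -0.8],
  [0.139, 0, 0, 0, 0, 0, -0.8],
  [0.139, 0, 0, 0, 0, 0, -0.8],
  [0.139, 0, 0, 0, 0, 0, -0.6],
  [0.139, 0, 0, 0, 0, 0, -0.3],
])

```text
clock: 34.83
eef_pos: [0.4383, 0.1708, 0.08]
tool_rot: [[-0.996, 0.086, 0.0], [0.086, 0.996, 0.001], [-0.0, 0.001, -1.0]]
force: [0.2, -0.2, -0.8]
grip_width: 0.0119
gripper_force: 9.5
```

Run:
```python
from h import *
state(); to(*SLOT[2],.08,175);
```

```text
t 34.83 pos [0.4383 0.1708 0.08  ] yaw 175.08 tilt [0.0003 0.0007] w 0.0119 gf 9.5 F [ 0.2 -0.2 -0.8] q [ 21.3   4.  -25.1  60.9   0.   26.2]
to [0.5692, 0.0931, 0.08, 175] turn 0.02 shift [-3.43 -1.65  0.  ]
```

>>> move_arm([
  [0.139, -0.14, -0.05, 0, 0, 0, 0],
  [0.139, -0.33, -0.16, 0, 0, 0, 0],
  [0.139, -0.33, -0.16, 0, 0, 0, 0],
  [0.139, -0.33, -0.16, 0, 0, 0, 0],
  [0.139, -0.33, -0.16, 0, 0, 0, 0],
  [0.139, -0.33, -0.16, 0, 0, 0, 0],
  [0.139, -0.33, -0.16, 0, 0, 0, 0],
  [0.139, -0.33, -0.16, 0, 0, 0, 0],
  [0.139, -0.33, -0.16, 0, 0, 0, 0],
  [0.139, -0.33, -0.16, 0, 0, 0, 0],
  [0.139, -0.32, -0.16, 0, 0, 0, 0],
  [0.139, 0, 0, 0, 0, 0, 0],
  [0.139, 0, 0, 0, 0, 0, 0],
])

```text
clock: 35.92
eef_pos: [0.57, 0.0924, 0.0793]
tool_rot: [[-0.996, 0.089, -0.0], [0.089, 0.996, 0.001], [0.0, 0.001, -1.0]]
force: [-0.1, 0.6, -0.3]
grip_width: 0.0119
gripper_force: 9.5
```

```bash
python3 -c "
from h import *
held('blue',2,s=80,v=25)"
```

```text
t 35.92 pos [0.57   0.0924 0.0793] yaw 174.88 tilt [-0.0001  0.0009] w 0.0119 gf 9.5 F [-0.1  0.6 -0.3] q [  9.2  15.2 -11.8  63.1   0.1  14.3]
held blue [318. 246.] [559.2  93.3] [13.5 47.2] 174.9
slot [376. 211.] [572.9 132.3] [20.7 67.8] 175.0
slot [258. 209.] [565.6  51.7] [21.1 67.8] 175.0
slot [206. 204.] [562.4  11.5] [19.3 68.7] 175.1
to [0.5692, 0.0931, 0.0205, 175] turn -0.02 shift [0.   0.01 1.47]
```

>>> move_arm([
  [0.139, 0, 0, 0.2, 0, 0, 0],
  [0.139, 0, 0, 0.3, 0, 0, 0],
  [0.139, 0, 0, 0.3, 0, 0, 0],
  [0.139, 0, 0, 0.25, 0, 0, 0],
  [0.139, 0, 0, 0.2, 0, 0, 0],
  [0.139, 0, 0, 0.1, 0, 0, 0],
  [0.139, 0, 0, 0.08, 0, 0, 0],
  [0.139, 0, 0, 0.03, 0, 0, 0],
  [0.139, 0, 0, 0, 0, 0, 0],
  [0.139, 0, 0, 0, 0, 0, 0],
])

```text
clock: 36.8
eef_pos: [0.5697, 0.0932, 0.0217]
tool_rot: [[-0.996, 0.088, 0.001], [0.088, 0.996, 0.001], [-0.001, 0.001, -1.0]]
force: [-0.4, 0.5, -0.5]
grip_width: 0.0126
gripper_force: 9.5
```

>>> move_arm([
  [0.148, 0, 0, 0, 0, 0, 0],
  [0.155, 0, 0, 0, 0, 0, 0],
  [0.17, 0, 0, 0, 0, 0, 0],
  [0.2, 0, 0, 0, 0, 0, 0],
  [0.25, 0, 0, 0, 0, 0, 0],
  [0.25, 0, 0, -0.2, 0, 0, 0],
  [0.25, 0, 0, -0.5, 0, 0, 0],
  [0.25, 0, 0, -0.6, 0, 0, 0],
  [0.25, 0, 0, -0.6, 0, 0, 0],
  [0.25, 0, 0, -0.5, 0, 0, 0],
  [0.25, 0, 0, 0, 0, 0, 0],
  [0.25, 0, 0, 0, 0, 0, 0],
])

```text
clock: 37.8
eef_pos: [0.5703, 0.0932, 0.1191]
tool_rot: [[-0.996, 0.088, 0.004], [0.088, 0.996, 0.001], [-0.004, 0.002, -1.0]]
force: [0.1, 0.4, -0.8]
grip_width: 0.0215
gripper_force: 0.0
```

Run:
```python
from h import *
state(); c=cap("wrist"); pickle.dump(c,open("last.pkl","wb"))
for n,z in(("violet",.0245),("green",.0245),("blue",.0245),("amber",.031)):
  for b in blobs(c,n,z,60,s=80,v=25): print(n,*b)
t=cap("top")
for b in blobs(t,"red",.0125): 
    if 200<b[0][0]<400 and 200<b[0][1]<250: print("top",*b)
to(.424,.307,.12,192.5)
```

```text
t 37.8 pos [0.5703 0.0932 0.1191] yaw 174.94 tilt [0.0038 0.0014] w 0.0215 gf 0.0 F [ 0.1  0.4 -0.8] q [ 9.3 13.9 -8.2 67.6  0.  14.3]
violet [211. 192.] [556.3  13.4] [15.8 46. ] 175.1
green [265. 190.] [558.4  54.2] [12.6 45.8] 174.8
blue [581. 364.] [751.1 323.1] [ 3.1 40.2] 78.1
blue [318. 188.] [560.7  94.2] [10.8 46.4] 174.9
blue [228. 131.] [511.7  33.5] [ 5.6 32.3] 84.9
blue [631. 152.] [553.8 325.4] [15.4 38. ] 12.0
blue [458. 131.] [525.9 198.4] [ 6.4 34.2] 85.1
top [224. 223.] [416.8 305.5] [10.9 44.7] 12.6
to [0.424, 0.307, 0.12, 192.5] turn -3.51 shift [ 2.38  6.01 -0.08]
```

>>> move_arm([
  [0.3, 0, 0, 0, 0, 0, -0.9],
  [0.3, 0, 0, 0, 0, 0, -0.9],
  [0.3, 0, 0, 0, 0, 0, -0.9],
  [0.3, 0, 0, 0, 0, 0, -0.8],
  [0.3, 0.18, 0.46, 0, 0, 0, 0],
  [0.3, 0.18, 0.46, 0, 0, 0, 0],
  [0.3, 0.18, 0.46, 0, 0, 0, 0],
  [0.3, 0.18, 0.46, 0, 0, 0, 0],
  [0.3, 0.18, 0.46, 0, 0, 0, 0],
  [0.3, 0.18, 0.46, 0, 0, 0, 0],
  [0.3, 0.18, 0.46, 0, 0, 0, 0],
  [0.3, 0.18, 0.46, 0, 0, 0, 0],
  [0.3, 0.18, 0.46, 0, 0, 0, 0],
  [0.3, 0.18, 0.46, 0, 0, 0, 0],
  [0.3, 0.18, 0.46, 0, 0, 0, 0],
  [0.3, 0.18, 0.46, 0, 0, 0, 0],
  [0.3, 0.18, 0.46, 0, 0, 0, 0],
  [0.3, 0, 0, 0, 0, 0, 0],
  [0.3, 0, 0, 0, 0, 0, 0],
  [0.3, 0, 0, 0, 0, 0, 0],
])

```text
clock: 39.57
eef_pos: [0.4262, 0.3058, 0.1165]
tool_rot: [[-0.976, -0.216, -0.001], [-0.216, 0.976, -0.0], [0.001, -0.0, -1.0]]
force: [0.5, -0.1, -0.1]
grip_width: 0.0255
gripper_force: 0.0
```

```bash
python3 -c "
from h import *
near('red')
c=pickle.load(open('w7.pkl','rb')) if 0 else None
im=cv2.imread('pics/w7.png'); print(cv2.cvtColor(im,cv2.COLOR_BGR2HSV)[204,475:485:4], cv2.cvtColor(im,cv2.COLOR_BGR2HSV)[175,470])"
```

```text
t 39.57 pos [0.4262 0.3058 0.1165] yaw -167.55 tilt [-0.0005 -0.0004] w 0.0255 gf 0.0 F [ 0.5 -0.1 -0.1] q [ 35.7   8.6 -15.1  66.3  -0.   23.2]
red [324. 182.] [413.2 308.5] [11.9 46. ] 12.4
ends [np.uint8(15), np.uint8(77)] u [0.98 0.21]
to [np.float64(0.421), np.float64(0.3102), 0.0075, 192.4] turn -72.0 shift [0.11 0.14 2.73]
[[ 20 255 236]
 [ 20 255 235]
 [ 20 255 235]] [ 25 255 235]
```

>>> move_arm([
  [0.3, 0.04, 0.07, 0.1, 0, 0, 0],
  [0.3, 0.04, 0.07, 0.4, 0, 0, 0],
  [0.3, 0, 0, 0.4, 0, 0, 0],
  [0.3, 0, 0, 0.4, 0, 0, 0],
  [0.3, 0, 0, 0.4, 0, 0, 0],
  [0.3, 0, 0, 0.4, 0, 0, 0],
  [0.3, 0, 0, 0.3, 0, 0, 0],
  [0.3, 0, 0, 0.2, 0, 0, 0],
  [0.3, 0, 0, 0.13, 0, 0, 0],
  [0.25, 0, 0, 0, 0, 0, 0],
  [0.2, 0, 0, 0, 0, 0, 0],
  [0.17, 0, 0, 0, 0, 0, 0],
  [0.16, 0, 0, 0, 0, 0, 0],
  [0.155, 0, 0, 0, 0, 0, 0],
  [0.15, 0, 0, 0, 0, 0, 0],
  [0.145, 0, 0, 0, 0, 0, 0],
  [0.143, 0, 0, 0, 0, 0, 0],
  [0.141, 0, 0, 0, 0, 0, 0],
  [0.139, 0, 0, 0, 0, 0, 0],
  [0.139, 0, 0, 0, 0, 0, 0],
])

```text
clock: 41.28
eef_pos: [0.4224, 0.3115, 0.0086]
tool_rot: [[-0.977, -0.215, 0.001], [-0.215, 0.977, 0.001], [-0.001, 0.001, -1.0]]
force: [0.2, -0.6, 4.9]
grip_width: 0.0122
gripper_force: 9.6
```

>>> move_arm([
  [0.139, 0, 0, -0.1, 0, 0, 0],
  [0.139, 0, 0, -0.2, 0, 0, 0],
  [0.139, 0, 0, -0.3, 0, 0, 0.3],
  [0.139, 0, 0, -0.3, 0, 0, 0.8],
  [0.139, 0, 0, -0.3, 0, 0, 0.8],
  [0.139, 0, 0, -0.3, 0, 0, 0.8],
  [0.139, 0, 0, -0.2, 0, 0, 0.5],
  [0.139, 0, 0, -0.1, 0, 0, 0.3],
  [0.139, 0, 0, 0, 0, 0, 0],
])

```text
clock: 42.03
eef_pos: [0.4226, 0.3116, 0.0816]
tool_rot: [[-0.996, 0.089, 0.002], [0.089, 0.996, 0.002], [-0.002, 0.002, -1.0]]
force: [0.1, 0.2, -0.2]
grip_width: 0.0122
gripper_force: 9.2
```

Run:
```python
from h import *
state(); to(*SLOT[3],.08,175);
```

```text
t 42.03 pos [0.4226 0.3116 0.0816] yaw 174.91 tilt [0.002  0.0021] w 0.0122 gf 9.2 F [ 0.1  0.2 -0.2] q [ 36.4   9.5 -18.5  61.8   0.   41.5]
to [0.5728000000000001, 0.1335, 0.08, 175] turn -0.02 shift [-4.13 -4.11  0.04]
```

>>> move_arm([
  [0.139, -0.15, -0.15, 0, 0, 0, 0],
  [0.139, -0.3, -0.3, 0, 0, 0, 0],
  [0.139, -0.31, -0.31, 0, 0, 0, 0],
  [0.139, -0.31, -0.31, 0, 0, 0, 0],
  [0.139, -0.31, -0.31, 0, 0, 0, 0],
  [0.139, -0.31, -0.31, 0, 0, 0, 0],
  [0.139, -0.31, -0.31, 0, 0, 0, 0],
  [0.139, -0.31, -0.31, 0, 0, 0, 0],
  [0.139, -0.31, -0.31, 0, 0, 0, 0],
  [0.139, -0.31, -0.31, 0, 0, 0, 0],
  [0.139, -0.31, -0.31, 0, 0, 0, 0],
  [0.139, -0.31, -0.31, 0, 0, 0, 0],
  [0.139, -0.31, -0.31, 0, 0, 0, 0],
  [0.139, -0.27, -0.26, 0.04, 0, 0, 0],
  [0.139, 0, 0, 0, 0, 0, 0],
  [0.139, 0, 0, 0, 0, 0, 0],
])

```text
clock: 43.37
eef_pos: [0.5721, 0.1317, 0.0777]
tool_rot: [[-0.996, 0.089, -0.001], [0.089, 0.996, 0.001], [0.001, 0.001, -1.0]]
force: [-0.2, -0.3, -0.1]
grip_width: 0.012
gripper_force: 9.2
```

```bash
sed -i 's/amber=\[(8,17)\]/amber=[(8,22)]/; s/yellow=\[(21,30)\]/yellow=[(23,30)]/' h.py; python3 -c "
from h import *
held('red',3,s=80,v=25)
c=pickle.load(open('last.pkl','rb'))
for b in blobs(c,'amber',.031,60): print(*b)"
```

```text
t 43.37 pos [0.5721 0.1317 0.0777] yaw 174.87 tilt [-0.0009  0.0008] w 0.012 gf 9.2 F [-0.2 -0.3 -0.1] q [ 12.9  16.2 -10.6  63.2   0.1  18.1]
held red [318. 246.] [561.5 132.6] [13.1 46.8] 175.5
slot [438. 216.] [579.5 212.6] [19.3 67.7] 175.1
slot [259. 211.] [569.   91.6] [21.1 68.4] 175.2
slot [206. 205.] [565.4  51.3] [19.5 68.4] 175.1
to [0.5728000000000001, 0.1335, 0.0205, 175] turn -0.02 shift [-0.02  0.03  1.44]
[382. 228.] [577.2 172.5] [19.3 46.6] 79.9
[319. 218.] [569.9 132.3] [19.4 31.7] 174.1
```

```bash
python3 -c "
from h import *
c=pickle.load(open('last.pkl','rb')); cv2.imwrite('pics/w8.png',cv2.resize(c['color'][150:350,180:500,::-1],None,fx=2.5,fy=2.5,interpolation=cv2.INTER_CUBIC))"
```

```text
(no output)
```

View pics/w8.png

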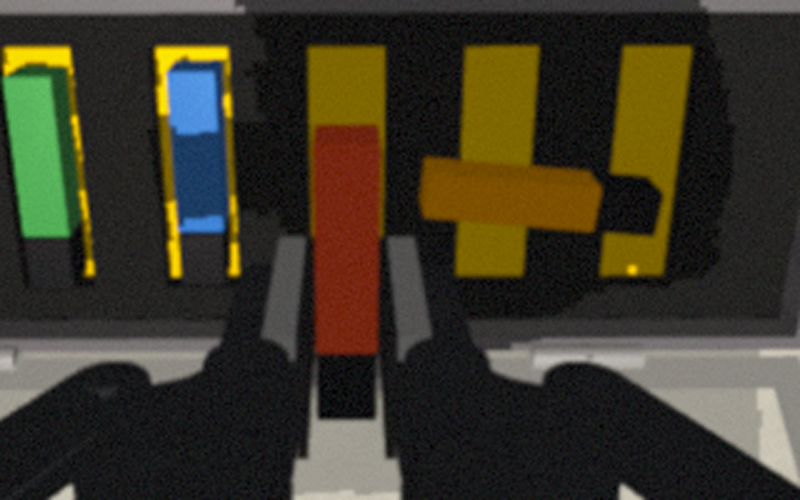

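Held red lines up with slot 3, and the amber end lies about 12 mm to its right. The fingertips look about 6–9 mm thick, so I bias 1.5 mm left and release with a small opening.

>>> move_arm([
  [0.139, -0.03, -0.04, 0.2, 0, 0, 0],
  [0.139, 0, 0, 0.3, 0, 0, 0],
  [0.139, 0, 0, 0.3, 0, 0, 0],
  [0.139, 0, 0, 0.2, 0, 0, 0],
  [0.139, 0, 0, 0.15, 0, 0, 0],
  [0.139, 0, 0, 0.1, 0, 0, 0],
  [0.139, 0, 0, 0.08, 0, 0, 0],
  [0.139, 0, 0, 0.05, 0, 0, 0],
  [0.139, 0, 0, 0.03, 0, 0, 0],
  [0.139, 0, 0, 0, 0, 0, 0],
])

```text
clock: 44.25
eef_pos: [0.5733, 0.1309, 0.0222]
tool_rot: [[-0.996, 0.088, 0.001], [0.088, 0.996, 0.001], [-0.001, 0.001, -1.0]]
force: [0.2, 0.4, 0.1]
grip_width: 0.0118
gripper_force: 9.2
```

>>> move_arm([
  [0.148, 0, 0, 0, 0, 0, 0],
  [0.155, 0, 0, 0, 0, 0, 0],
  [0.165, 0, 0, 0, 0, 0, 0],
  [0.175, 0, 0, 0, 0, 0, 0],
  [0.175, 0, 0, 0, 0, 0, 0],
  [0.175, 0, 0, -0.2, 0, 0, 0],
  [0.175, 0, 0, -0.5, 0, 0, 0],
  [0.25, 0, 0, -0.6, 0, 0, 0],
  [0.25, 0, 0, -0.6, 0, 0, 0],
  [0.25, 0, 0, -0.5, 0, 0, 0],
  [0.25, 0, 0, 0, 0, 0, 0],
  [0.25, 0, 0, 0, 0, 0, 0],
])

```text
clock: 45.25
eef_pos: [0.5741, 0.131, 0.12]
tool_rot: [[-0.996, 0.088, 0.004], [0.088, 0.996, 0.002], [-0.004, 0.002, -1.0]]
force: [-0.3, -0.5, -0.4]
grip_width: 0.0212
gripper_force: 0.0
```

Run:
```python
from h import *
state(); c=cap("wrist"); pickle.dump(c,open("last.pkl","wb")); cv2.imwrite('pics/w9.png',c["color"][:,:,::-1])
for n,z in(("violet",.0245),("green",.0245),("blue",.0245),("red",.0245),("amber",.031)):
  for b in blobs(c,n,z,60,s=80,v=25): print(n,*b)
```

```text
t 45.25 pos [0.5741 0.131  0.12  ] yaw 174.94 tilt [0.0038 0.0016] w 0.0212 gf 0.0 F [-0.3 -0.5 -0.4] q [12.8 15.1 -6.6 68.1  0.  17.9]
violet [163. 190.] [556.3  14.6] [17.3 46.1] 175.1
green [215. 189.] [558.3  54.3] [16.  45.9] 174.5
blue [269. 188.] [560.7  95. ] [12.6 44.9] 175.0
blue [406. 130.] [526.2 199.6] [ 5.7 32. ] 85.1
blue [177. 130.] [511.6  34.8] [ 5.7 34. ] 84.8
blue [608. 150.] [554.4 348. ] [41.4 55.6] 80.2
red [318. 188.] [564.4 132.1] [10.5 45.8] 174.6
amber [373. 202.] [576.  172.9] [19.8 47.2] 79.3
amber [318. 186.] [564.1 131.6] [12.8 50.8] 175.4
```

View pics/w9.png

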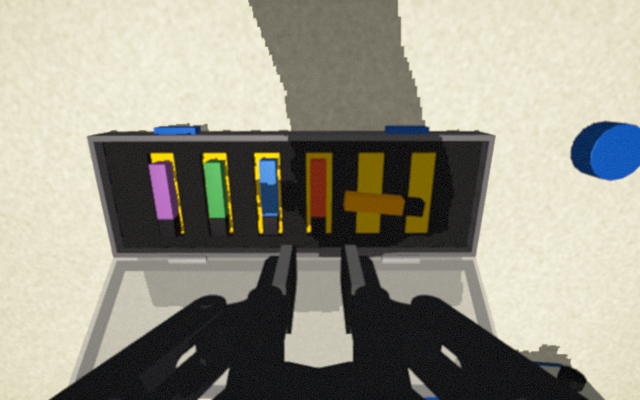

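Red is seated in slot 3 at (318,190). Amber is undisturbed, from (344,202) to cap (424,206). I move over it and turn in line with it.

>>> move_arm([
  [0.3, 0.03, 0.6, 0, 0, 0, 0.5],
  [0.3, 0, 0.6, 0, 0, 0, 0.5],
  [0.3, 0, 0, 0, 0, 0, 1],
  [0.3, 0, 0, 0, 0, 0, 1],
  [0.3, 0, 0, 0, 0, 0, 1],
  [0.3, 0, 0, 0, 0, 0, 1],
  [0.3, 0, 0, 0, 0, 0, 1],
  [0.3, 0, 0, 0, 0, 0, 1],
  [0.3, 0, 0, 0, 0, 0, 1],
  [0.3, 0, 0, 0, 0, 0, 1],
  [0.3, 0, 0, 0, 0, 0, 1],
  [0.3, 0, 0, 0, 0, 0, 1],
  [0.3, 0, 0, 0, 0, 0, 1],
  [0.3, 0, 0, 0, 0, 0, 1],
  [0.3, 0, 0, 0, 0, 0, 1],
  [0.3, 0, 0, 0, 0, 0, 1],
  [0.3, 0, 0, 0, 0, 0, 1],
  [0.3, 0, 0, 0, 0, 0, 1],
  [0.3, 0, 0, 0, 0, 0, 1],
  [0.3, 0, 0, 0, 0, 0, 1],
])

```text
clock: 46.97
eef_pos: [0.5763, 0.1783, 0.1165]
tool_rot: [[0.179, 0.984, -0.002], [0.984, -0.179, 0.0], [-0.0, -0.002, -1.0]]
force: [0.3, 0.2, 0.4]
grip_width: 0.0254
gripper_force: 0.0
```

Run:
```python
from h import *
state(); c=cap("wrist"); pickle.dump(c,open("last.pkl","wb")); cv2.imwrite('pics/wa.png',c["color"][:,:,::-1])
for b in blobs(c,"amber",.031,60,s=80,v=25): print(*b)
```

```text
t 46.97 pos [0.5763 0.1783 0.1165] yaw 79.69 tilt [-0.0022  0.    ] w 0.0254 gf 0.0 F [0.3 0.2 0.4] q [ 17.2  17.   -4.6  68.6   0.  117.5]
[324. 209.] [579.2 173.8] [15.3 45.6] 79.8
```

View pics/wa.png

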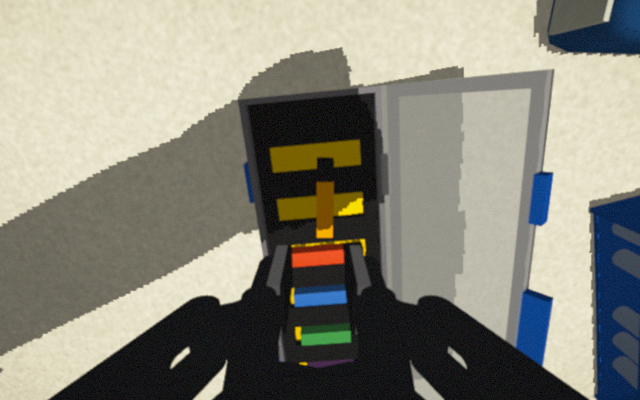

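Amber's top face spans cols 317–334, rows 180–238, with its cap at (325,165). I compute the grasp.

Run:
```python
from h import *
c=pickle.load(open("last.pkl","rb")); a=ray(c,[(325.5,180),(325.5,236),(325,157)],.031); print(a.round(4))
m=mask(c,"amber",s=80,v=25); print([ (r,np.flatnonzero(m[r])[[0,-1]]) for r in (186,192,200,216,225,232)])
to(.580,.1815,.0265,79.8)
```

```text
[[0.5839 0.1961 0.031 ]
 [0.5764 0.1529 0.031 ]
 [0.5864 0.2126 0.031 ]]
[(186, array([315, 334])), (192, array([315, 363])), (200, array([276, 333])), (216, array([316, 345])), (225, array([293, 333])), (232, array([315, 333]))]
to [0.58, 0.1815, 0.0265, 79.8] turn -0.06 shift [0.1  0.08 2.25]
```

>>> move_arm([
  [0.3, 0.05, 0.04, 0.1, 0, 0, 0],
  [0.3, 0.05, 0.04, 0.4, 0, 0, 0],
  [0.3, 0, 0, 0.4, 0, 0, 0],
  [0.3, 0, 0, 0.4, 0, 0, 0],
  [0.3, 0, 0, 0.4, 0, 0, 0],
  [0.3, 0, 0, 0.3, 0, 0, 0],
  [0.3, 0, 0, 0.2, 0, 0, 0],
  [0.3, 0, 0, 0.05, 0, 0, 0],
  [0.3, 0, 0, 0, 0, 0, 0],
  [0.25, 0, 0, 0, 0, 0, 0],
  [0.2, 0, 0, 0, 0, 0, 0],
  [0.17, 0, 0, 0, 0, 0, 0],
  [0.16, 0, 0, 0, 0, 0, 0],
  [0.155, 0, 0, 0, 0, 0, 0],
  [0.15, 0, 0, 0, 0, 0, 0],
  [0.145, 0, 0, 0, 0, 0, 0],
  [0.143, 0, 0, 0, 0, 0, 0],
  [0.141, 0, 0, 0, 0, 0, 0],
  [0.139, 0, 0, 0, 0, 0, 0],
  [0.139, 0, 0, 0, 0, 0, 0],
])

```text
clock: 48.68
eef_pos: [0.5813, 0.1821, 0.0284]
tool_rot: [[0.175, 0.985, 0.001], [0.985, -0.175, 0.001], [0.001, 0.001, -1.0]]
force: [0.2, -0.5, 2.7]
grip_width: 0.0122
gripper_force: 8.4
```

>>> move_arm([
  [0.139, 0, 0, -0.1, 0, 0, 0],
  [0.139, 0, 0, -0.2, 0, 0, 0],
  [0.139, 0, 0, -0.3, 0, 0, 0],
  [0.139, 0, 0, -0.3, 0, 0, 0],
  [0.139, 0, 0, -0.3, 0, 0, -0.5],
  [0.139, 0, 0, -0.2, 0, 0, -0.9],
  [0.139, 0, 0, 0, 0, 0, -1],
  [0.139, 0, 0, 0, 0, 0, -1],
  [0.139, 0, 0, 0, 0, 0, -1],
  [0.139, 0, 0, 0, 0, 0, -1],
  [0.139, 0, 0, 0, 0, 0, -1],
  [0.139, 0, 0, 0, 0, 0, -1],
  [0.139, 0, 0, 0, 0, 0, -1],
  [0.139, 0, 0, 0, 0, 0, -1],
  [0.139, 0, 0, 0, 0, 0, -1],
  [0.139, 0, 0, 0, 0, 0, -1],
  [0.139, 0, 0, 0, 0, 0, -1],
  [0.139, 0, 0, 0, 0, 0, -1],
  [0.139, 0, 0, 0, 0, 0, -1],
  [0.139, 0, 0, 0, 0, 0, -1],
])

```text
clock: 50.35
eef_pos: [0.5815, 0.1822, 0.0856]
tool_rot: [[-0.922, 0.388, 0.002], [0.388, 0.922, 0.001], [-0.001, 0.002, -1.0]]
force: [-0.2, -0.7, -0.6]
grip_width: 0.0118
gripper_force: 8.1
```

Run:
```python
from h import *
state(); to(*SLOT[5],.08,175)
```

```text
t 50.35 pos [0.5815 0.1822 0.0856] yaw 157.19 tilt [0.0019 0.0013] w 0.0118 gf 8.1 F [-0.2 -0.7 -0.6] q [17.4 18.2 -6.9 64.8  0.  40.2]
to [0.5800000000000001, 0.2143, 0.08, 175] turn -3.56 shift [0.11 0.8  0.14]
```

>>> move_arm([
  [0.139, 0, 0, 0, 0, 0, -0.9],
  [0.139, 0, 0, 0, 0, 0, -0.9],
  [0.139, 0, 0, 0, 0, 0, -0.9],
  [0.139, 0, 0, 0, 0, 0, -0.86],
  [0.139, 0.03, 0.2, 0, 0, 0, 0],
  [0.139, 0.03, 0.3, 0, 0, 0, 0],
  [0.139, 0.03, 0.26, 0, 0, 0, 0],
  [0.139, 0, 0, 0, 0, 0, 0],
  [0.139, 0, 0, 0, 0, 0, 0],
])

```text
clock: 51.1
eef_pos: [0.5802, 0.2138, 0.0842]
tool_rot: [[-0.996, 0.091, 0.001], [0.091, 0.996, 0.001], [-0.001, 0.001, -1.0]]
force: [0.2, 0.0, 0.1]
grip_width: 0.0121
gripper_force: 8.2
```

Run:
```python
from h import *
held("amber",5,s=80,v=25)
c=pickle.load(open("last.pkl","rb")); cv2.imwrite('pics/wb.png',cv2.resize(c['color'][130:330,180:500,::-1],None,fx=2.5,fy=2.5,interpolation=cv2.INTER_CUBIC))
```

```text
t 51.1 pos [0.5802 0.2138 0.0842] yaw 174.8 tilt [0.0006 0.0007] w 0.0121 gf 8.2 F [0.2 0.  0.1] q [20.2 19.2 -5.6 65.1  0.  25.4]
held amber [318. 277.] [585.6 213.3] [13.6 43.8] 174.1
slot [257. 210.] [576.3 171.1] [21.2 68.5] 175.2
slot [206. 202.] [572.7 133. ] [18.9 69.4] 179.1
to [0.5800000000000001, 0.2143, 0.0205, 175] turn -0.04 shift [0.   0.03 1.59]
```

View pics/wb.png

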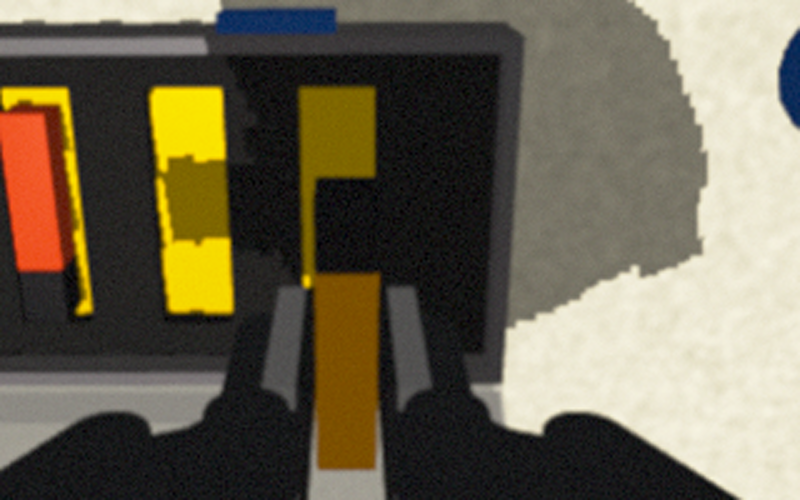

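Amber's cap points −x. It is about 2 mm right of slot 5's centre, so I correct and lower.

>>> move_arm([
  [0.139, -0.04, -0.05, 0.2, 0, 0, 0],
  [0.139, 0, 0, 0.3, 0, 0, 0],
  [0.139, 0, 0, 0.3, 0, 0, 0],
  [0.139, 0, 0, 0.25, 0, 0, 0],
  [0.139, 0, 0, 0.2, 0, 0, 0],
  [0.139, 0, 0, 0.12, 0, 0, 0],
  [0.139, 0, 0, 0.1, 0, 0, 0],
  [0.139, 0, 0, 0.05, 0, 0, 0],
  [0.139, 0, 0, 0, 0, 0, 0],
  [0.139, 0, 0, 0, 0, 0, 0],
])

```text
clock: 51.98
eef_pos: [0.5819, 0.2106, 0.0237]
tool_rot: [[-0.996, 0.092, 0.001], [0.092, 0.996, 0.001], [-0.001, 0.001, -1.0]]
force: [0.3, -0.4, -0.1]
grip_width: 0.0121
gripper_force: 8.2
```

>>> move_arm([
  [0.148, 0, 0, 0, 0, 0, 0],
  [0.155, 0, 0, 0, 0, 0, 0],
  [0.17, 0, 0, 0, 0, 0, 0],
  [0.2, 0, 0, 0, 0, 0, 0],
  [0.25, 0, 0, 0, 0, 0, 0],
  [0.25, 0, 0, -0.2, 0, 0, 0],
  [0.25, 0, 0, -0.5, 0, 0, 0],
  [0.25, 0, 0, -0.6, 0, 0, 0],
  [0.25, 0, 0, -0.6, 0, 0, 0],
  [0.25, 0, 0, -0.6, 0, 0, 0],
  [0.25, 0, 0, -0.5, 0, 0, 0],
  [0.25, 0, 0, -0.5, 0, 0, 0],
  [0.25, 0, 0, 0, 0, 0, 0],
  [0.25, 0, 0, 0, 0, 0, 0],
])

```text
clock: 53.15
eef_pos: [0.5824, 0.2107, 0.1652]
tool_rot: [[-0.996, 0.092, 0.004], [0.092, 0.996, 0.002], [-0.003, 0.002, -1.0]]
force: [0.7, -0.2, -0.1]
grip_width: 0.0212
gripper_force: 0.0
```

Run:
```python
from h import *
state(); c=cap("wrist"); pickle.dump(c,open("last.pkl","wb"))
s=cap("side"); pickle.dump(s,open("s1.pkl","wb")); t=cap("top"); pickle.dump(t,open("top2.pkl","wb"))
a=cv2.resize(c['color'][60:260,20:520,::-1],(800,320)); b=cv2.resize(s["color"][130:250,190:360,::-1],(397,280)); d=cv2.resize(t["color"][100:220,210:470,::-1],(403,280))[:,:403]
cv2.imwrite("pics/wc.png",np.vstack([a,np.hstack([b,d])]))
for n in("violet","green","blue","red","amber"):
  for z in (.0245,.031):
    for q in blobs(c,n,z,60,s=80,v=25): print(n,z,*q)
```

```text
t 53.15 pos [0.5824 0.2107 0.1652] yaw 174.74 tilt [0.0036 0.002 ] w 0.0212 gf 0.0 F [ 0.7 -0.2 -0.1] q [19.9 17.7  2.5 74.6  0.  25.1]
violet 0.0245 [ 97. 176.] [556.5  15.8] [19.9 46.1] 175.1
violet 0.031 [ 97. 176.] [555.3  20.5] [19.4 45. ] 175.1
green 0.0245 [142. 174.] [558.9  56.6] [20.1 44.9] 174.6
green 0.031 [142. 174.] [557.6  60.3] [19.7 43.9] 174.6
blue 0.0245 [214. 386.] [806.8  75.4] [16.7 59.1] 135.2
blue 0.0245 [420. 386.] [828.7 303.2] [15.8 60.8] 34.9
blue 0.0245 [299. 349.] [762.1 174.2] [12.  36.5] 84.6
blue 0.0245 [186. 355.] [759.4  52.2] [10.1 35.3] 126.6
blue 0.0245 [ 81. 349.] [741.2 -60.7] [12.1 43.3] 85.2
blue 0.0245 [187. 173.] [561.3  96.2] [17.6 45.6] 175.0
blue 0.0245 [106. 124.] [512.3  36.9] [ 5.  35.9] 84.5
blue 0.0245 [301. 123.] [526.4 201.3] [ 5.8 29.7] 84.7
blue 0.0245 [480. 139.] [555.4 354.1] [41.7 49.6] 79.5
blue 0.031 [214. 386.] [799.8  78.7] [16.4 57.8] 135.2
blue 0.031 [420. 386.] [821.2 301.2] [15.5 59.4] 34.9
blue 0.031 [299. 349.] [756.1 175.2] [11.8 35.7] 84.6
blue 0.031 [186. 355.] [753.5  56. ] [ 9.9 34.5] 126.6
blue 0.031 [ 81. 349.] [735.8 -54.3] [11.8 42.3] 85.2
blue 0.031 [187. 173.] [559.9  99. ] [17.2 44.6] 175.0
blue 0.031 [106. 124.] [512.   41.1] [ 4.9 35.1] 84.5
blue 0.031 [301. 123.] [525.9 201.7] [ 5.7 29. ] 84.7
blue 0.031 [480. 139.] [554.2 350.9] [40.7 48.4] 79.5
red 0.0245 [228. 173.] [565.1 132.3] [15.5 44.7] 174.9
red 0.031 [228. 173.] [563.6 134.3] [15.2 43.7] 174.9
amber 0.0245 [318. 193.] [589.9 211.9] [16.6 47.3] 173.2
amber 0.031 [318. 193.] [587.9 212. ] [16.2 46.2] 173.2
```

View pics/wc.png

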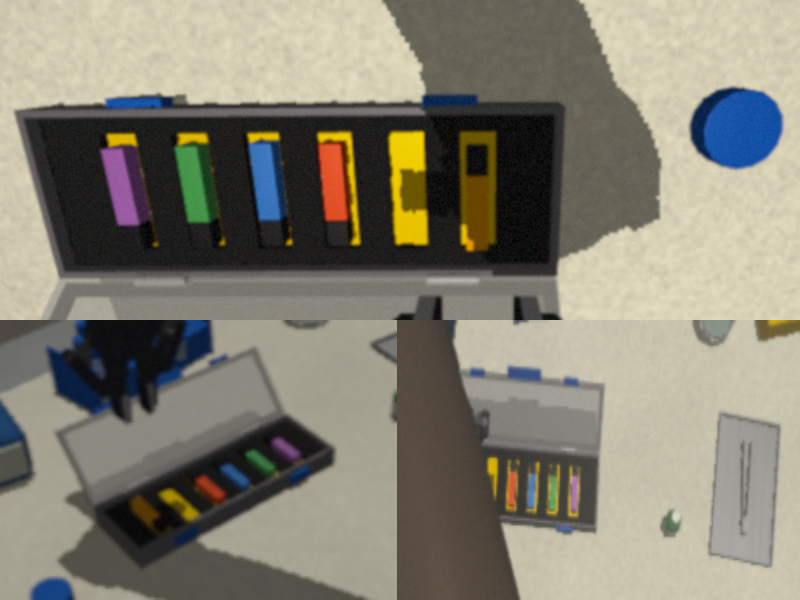

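Violet, green, blue and red are seated. Amber is in slot 5, cap up the image at (478,157), but its far end at row 251 comes close to the slot end. I check its length and tilt numerically.

Run:
```python
from h import *
c=pickle.load(open("last.pkl","rb")); h=cv2.cvtColor(c["color"],cv2.COLOR_RGB2HSV)
for r in range(138,222,2): print(r,[tuple(int(v) for v in h[r,k]) for k in (309,312,316,319,322)] if r<156 or r>206 else "")
for z,r in [(.012,150.5),(.0245,150.5),(.0245,217),(.031,217),(.012,141),(.012,213)]: print(z,r,ray(c,[(318.5,r)],z).round(4))
```

```text
138 [(0, 67, 19), (60, 43, 18), (3, 135, 17), (114, 121, 21), (21, 162, 11)]
140 [(35, 96, 16), (84, 71, 18), (38, 128, 8), (110, 81, 19), (60, 45, 17)]
142 [(24, 255, 82), (24, 238, 77), (24, 255, 78), (23, 252, 81), (23, 252, 82)]
144 [(24, 255, 110), (24, 255, 106), (24, 255, 108), (24, 255, 108), (24, 255, 108)]
146 [(24, 255, 113), (24, 255, 109), (24, 255, 106), (25, 255, 107), (24, 255, 109)]
148 [(25, 255, 110), (24, 255, 106), (24, 255, 107), (24, 255, 105), (24, 255, 103)]
150 [(24, 255, 111), (24, 215, 64), (25, 242, 58), (26, 235, 52), (25, 255, 52)]
152 [(24, 255, 104), (28, 201, 19), (158, 68, 15), (138, 67, 19), (156, 255, 10)]
154 [(24, 255, 110), (45, 150, 17), (174, 116, 11), (110, 73, 21), (60, 69, 26)]
156 
158 
160 
162 
164 
166 
168 
170 
172 
174 
176 
178 
180 
182 
184 
186 
188 
190 
192 
194 
196 
198 
200 
202 
204 
206 
208 [(24, 255, 227), (22, 255, 165), (19, 255, 102), (18, 255, 107), (20, 246, 109)]
210 [(24, 255, 228), (22, 255, 227), (19, 255, 119), (19, 255, 108), (19, 255, 108)]
212 [(24, 255, 169), (20, 255, 225), (19, 255, 131), (18, 255, 107), (19, 255, 108)]
214 [(20, 43, 18), (20, 255, 221), (20, 255, 130), (19, 255, 102), (19, 255, 105)]
216 [(40, 23, 34), (21, 255, 155), (17, 222, 100), (17, 224, 65), (20, 203, 69)]
218 [(130, 20, 38), (18, 41, 31), (70, 23, 33), (15, 61, 25), (27, 170, 15)]
220 [(0, 33, 31), (120, 21, 24), (169, 68, 30), (0, 23, 33), (0, 12, 21)]
0.012 150.5 [[0.5537 0.2142 0.012 ]]
0.0245 150.5 [[0.5515 0.2143 0.0245]]
0.0245 217 [[0.6132 0.2087 0.0245]]
0.031 217 [[0.6106 0.2089 0.031 ]]
0.012 141 [[0.5451 0.215  0.012 ]]
0.012 213 [[0.6139 0.2087 0.012 ]]
```

The amber bar spans x 0.5535 to 0.6132, which is 60 mm only if it lies flat, so it is flat. Now I measure the lid angle from the tab and the room behind the lid.

Run:
```python
from h import *
c=pickle.load(open("top0.pkl","rb")); 
a=np.radians(-5.05); u=np.array([np.cos(a),np.sin(a),0]); H=np.array([.5710,.1125,.028])+.0485*u; print("H",H)
m=mask(c,"blue"); n,l,s,cen=cv2.connectedComponentsWithStats(m[110:135,275:315]); print(s,cen)
for k in range(1,n):
    if s[k,4]<30: continue
    p=cen[k]+[275,110]
    best=min(np.linspace(1.8,2.45,200),key=lambda t:np.linalg.norm(proj(c,H+.1035*(-np.cos(t)*u+np.array([0,0,np.sin(t)])))[0][1]-p[1]))
    print(p,best,proj(c,H+.1035*(-np.cos(best)*u+np.array([0,0,np.sin(best)])))[0])
print("tube block", ray(c,[(284,100),(357,95)],0.).round(3), ray(c,[(284,85),(357,80)],.04).round(3))
for t in(95,75): print(t,H+u*t/1000)
A=H+u*.100; to(A[0],A[1],.165,175)
```

```text
H [0.61931174 0.10823078 0.028     ]
[[  0   0  40  25 917]
 [  7  11  20   5  83]] [[19.76008724 11.92475463]
 [16.62650602 12.8313253 ]]
[291.62650602 122.8313253 ] 2.276884422110553 [291.01986217 122.8500252 ]
tube block [[ 0.804  0.131  0.   ]
 [ 0.817 -0.099  0.   ]] [[ 0.834  0.127  0.04 ]
 [ 0.846 -0.095  0.04 ]]
95 [0.71394297 0.0998684  0.028     ]
75 [0.69402061 0.10162891 0.028     ]
to [np.float64(0.7189235617651752), np.float64(0.09942827958131124), 0.165, 175] turn -0.05 shift [-3.67 -2.46 -0.07]
```

>>> move_arm([
  [0, -0.1, -0.1, 0, 0, 0, 0],
  [0, -0.3, -0.2, 0, 0, 0, 0],
  [0, -0.3, -0.2, 0, 0, 0, 0],
  [0, -0.3, -0.2, 0, 0, 0, 0],
  [0, -0.3, -0.2, 0, 0, 0, 0],
  [0, -0.3, -0.2, 0, 0, 0, 0],
  [0, -0.3, -0.2, 0, 0, 0, 0],
  [0, -0.3, -0.2, 0, 0, 0, 0],
  [0, -0.3, -0.2, 0, 0, 0, 0],
  [0, -0.3, -0.2, 0, 0, 0, 0],
  [0, -0.3, -0.2, 0, 0, 0, 0],
  [0, -0.3, -0.2, 0, 0, 0, 0],
  [0, -0.3, -0.16, 0, 0, 0, 0],
  [0, 0, 0, 0, 0, 0, 0],
  [0, 0, 0, 0, 0, 0, 0],
])

```text
clock: 54.55
eef_pos: [0.7207, 0.0976, 0.1624]
tool_rot: [[-0.996, 0.093, -0.0], [0.093, 0.996, 0.001], [0.0, 0.001, -1.0]]
force: [0.5, -0.6, -0.3]
grip_width: 0.0002
gripper_force: 0.0
```

```bash
cat >> h.py <<'E'
_a=np.radians(-5.05); U=np.array([np.cos(_a),np.sin(_a),0]); HG=np.array([.6193,.1082,.028])
def lid():
    o=state(); d=o["eef_pos"]-HG; print("tip u",round(d@U*1000,1),"along y",round(d@np.array([-U[1],U[0],0])*1000,1),"z",round(d[2]*1000,1))
E
python3 -c "
from h import *
lid(); p=HG+U*.1; to(p[0],p[1],.085,175)"
```

```text
t 54.55 pos [0.7207 0.0976 0.1624] yaw 174.65 tilt [-0.0004  0.0009] w 0.0002 gf 0.0 F [ 0.5 -0.6 -0.3] q [ 7.7 30.4 21.  80.6  0.1 13. ]
tip u 102.0 along y -1.6 z 134.4
to [np.float64(0.7189118261044951), np.float64(0.09939749466754966), 0.085, 175] turn -0.07 shift [0.05 0.04 1.94]
```

>>> move_arm([
  [0, 0, 0, 0.3, 0, 0, 0],
  [0, 0, 0, 0.4, 0, 0, 0],
  [0, 0, 0, 0.4, 0, 0, 0],
  [0, 0, 0, 0.4, 0, 0, 0],
  [0, 0, 0, 0.3, 0, 0, 0],
  [0, 0, 0, 0.14, 0, 0, 0],
  [0, 0, 0, 0, 0, 0, 0],
  [0, 0.15, 0, 0, 0, 0, 0],
  [0, 0.15, 0, 0, 0, 0, 0],
  [0, 0.15, 0, 0, 0, 0, 0],
  [0, 0.15, 0, 0, 0, 0, 0],
  [0, 0.15, 0, 0, 0, 0, 0],
  [0, 0.15, 0, 0, 0, 0, 0],
])

```text
clock: 55.63
eef_pos: [0.6843, 0.1024, 0.087]
tool_rot: [[-0.996, 0.092, 0.003], [0.092, 0.996, 0.001], [-0.003, 0.001, -1.0]]
force: [3.1, 0.3, 1.5]
grip_width: 0.0003
gripper_force: 1.3
```

>>> move_arm([
  [0, 0.15, 0, 0, 0, 0, 0],
  [0, 0.15, 0, 0, 0, 0, 0],
  [0, 0.15, 0, 0, 0, 0, 0],
  [0, 0.15, 0, 0, 0, 0, 0],
  [0, 0.15, 0, 0, 0, 0, 0],
  [0, 0.15, 0, 0, 0, 0, 0],
])

```text
clock: 56.13
eef_pos: [0.6562, 0.105, 0.096]
tool_rot: [[-0.995, 0.093, 0.023], [0.093, 0.996, 0.001], [-0.023, 0.003, -1.0]]
force: [10.7, -6.1, 42.0]
grip_width: -0.0002
gripper_force: 4.6
```

```bash
python3 -c "
from h import *
lid(); s=cap('side'); cv2.imwrite('pics/l1.png',cv2.resize(s['color'][90:240,180:380,::-1],None,fx=3,fy=3))"
```

```text
t 56.13 pos [0.6562 0.105  0.096 ] yaw 174.67 tilt [0.0231 0.0008] w -0.0002 gf 4.6 F [10.7 -6.1 42. ] q [ 9.2 22.8  1.  66.9 -0.2 14.5]
tip u 37.0 along y 0.0 z 68.0
```

View pics/l1.png

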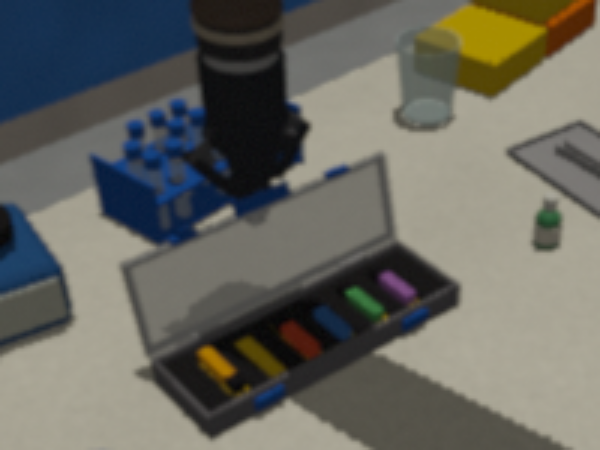

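The lid is near upright and the tab bears on the finger knuckles, giving 42 N up. I raise the tool to unload it.

>>> move_arm([
  [0, -0.05, 0, -0.3, 0, 0, 0],
  [0, 0, 0, -0.3, 0, 0, 0],
  [0, 0, 0, -0.2, 0, 0, 0],
  [0, 0, 0, 0, 0, 0, 0],
  [0, 0, 0, 0, 0, 0, 0],
])

```text
clock: 56.6
eef_pos: [0.6496, 0.1054, 0.117]
tool_rot: [[-0.996, 0.091, -0.001], [0.091, 0.996, 0.001], [0.001, 0.001, -1.0]]
force: [-0.3, 0.2, -0.0]
grip_width: 0.0
gripper_force: 0.0
```

```bash
python3 -c "
from h import *
lid()"
```

```text
t 56.6 pos [0.6496 0.1054 0.117 ] yaw 174.76 tilt [-0.0011  0.0008] w 0.0 gf 0.0 F [-0.3  0.2 -0. ] q [ 9.2 22.8  3.7 70.9  0.1 14.4]
tip u 30.5 along y -0.1 z 89.0
```

>>> move_arm([
  [0, 0.12, 0, 0, 0, 0, 0],
  [0, 0.12, 0, 0, 0, 0, 0],
  [0, 0.12, 0, 0, 0, 0, 0],
  [0, 0.12, 0, 0, 0, 0, 0],
  [0, 0.12, 0, 0, 0, 0, 0],
  [0, 0.12, 0, 0, 0, 0, 0],
])

```text
clock: 57.1
eef_pos: [0.6209, 0.108, 0.1174]
tool_rot: [[-0.996, 0.092, -0.0], [0.092, 0.996, 0.001], [0.0, 0.001, -1.0]]
force: [0.9, -0.1, -1.4]
grip_width: 0.0005
gripper_force: 0.5
```

>>> move_arm([
  [0, 0.12, 0, 0, 0, 0, 0],
  [0, 0.12, 0, 0, 0, 0, 0],
  [0, 0.12, 0, 0, 0, 0, 0],
  [0, 0.12, 0, 0, 0, 0, 0],
])

```text
clock: 57.43
eef_pos: [0.6021, 0.1098, 0.1178]
tool_rot: [[-0.996, 0.092, 0.001], [0.092, 0.996, 0.001], [-0.001, 0.001, -1.0]]
force: [1.6, 1.6, -0.6]
grip_width: 0.0004
gripper_force: 0.4
```

```bash
python3 -c "
from h import *
lid()"
```

```text
t 57.43 pos [0.6021 0.1098 0.1178] yaw 174.74 tilt [0.0007 0.0009] w 0.0004 gf 0.4 F [ 1.6  1.6 -0.6] q [10.3 17.7 -3.4 68.8  0.  15.6]
tip u -17.3 along y 0.0 z 89.8
```

>>> move_arm([
  [0, 0.12, 0, 0.1, 0, 0, 0],
  [0, 0.12, 0, 0.11, 0, 0, 0],
  [0, 0.12, 0, 0.11, 0, 0, 0],
  [0, 0.11, 0, 0.09, 0, 0, 0],
  [0, 0.11, 0, 0.09, 0, 0, 0],
  [0, 0.11, 0, 0.09, 0, 0, 0],
])

```text
clock: 57.93
eef_pos: [0.5744, 0.1123, 0.0935]
tool_rot: [[-0.996, 0.092, 0.0], [0.092, 0.996, 0.001], [0.0, 0.001, -1.0]]
force: [0.1, 0.4, 0.4]
grip_width: -0.0001
gripper_force: 0.4
```

>>> move_arm([
  [0, 0.09, 0, 0.11, 0, 0, 0],
  [0, 0.09, 0, 0.11, 0, 0, 0],
  [0, 0.09, 0, 0.11, 0, 0, 0],
  [0, 0.075, 0, 0.115, 0, 0, 0],
  [0, 0.075, 0, 0.115, 0, 0, 0],
  [0, 0.075, 0, 0.115, 0, 0, 0],
])

```text
clock: 58.43
eef_pos: [0.5551, 0.1141, 0.0665]
tool_rot: [[-0.996, 0.092, 0.001], [0.092, 0.996, 0.001], [-0.0, 0.001, -1.0]]
force: [0.6, 0.1, 0.5]
grip_width: -0.0001
gripper_force: 0.3
```

```bash
python3 -c "
from h import *
lid(); s=cap('side'); cv2.imwrite('pics/l2.png',cv2.resize(s['color'][90:240,180:380,::-1],None,fx=3,fy=3))"
```

```text
t 58.43 pos [0.5551 0.1141 0.0665] yaw 174.74 tilt [0.0005 0.0007] w -0.0001 gf 0.3 F [0.6 0.1 0.5] q [ 11.6  14.5 -14.4  61.1   0.   16.9]
tip u -64.5 along y 0.2 z 38.5
```

>>> move_arm([
  [0, 0.037, 0, 0.1, 0, 0, 0],
  [0, 0.037, 0, 0.1, 0, 0, 0],
  [0, 0.037, 0, 0.1, 0, 0, 0],
  [0, 0.037, 0, 0.1, 0, 0, 0],
  [0, 0.02, 0, 0.08, 0, 0, 0],
  [0, 0.02, 0, 0.08, 0, 0, 0],
  [0, 0, 0, 0.06, 0, 0, 0],
])

```text
clock: 59.07
eef_pos: [0.5476, 0.1148, 0.0418]
tool_rot: [[-0.996, 0.092, 0.0], [0.092, 0.996, 0.001], [-0.0, 0.001, -1.0]]
force: [-0.0, -0.2, 0.6]
grip_width: 0.0002
gripper_force: 0.3
```

>>> move_arm([
  [0, 0, 0, 0.06, 0, 0, 0],
  [0, 0, 0, 0.05, 0, 0, 0],
  [0, 0, 0, 0.03, 0, 0, 0],
  [0, 0, 0, 0, 0, 0, 0],
])

```text
clock: 59.4
eef_pos: [0.5478, 0.1148, 0.0363]
tool_rot: [[-0.996, 0.092, 0.0], [0.092, 0.996, 0.001], [-0.0, 0.001, -1.0]]
force: [-0.2, -1.1, 0.9]
grip_width: 0.0001
gripper_force: 0.0
```

```bash
python3 -c "
from h import *
lid()"
```

```text
t 59.4 pos [0.5478 0.1148 0.0363] yaw 174.74 tilt [0.0002 0.0007] w 0.0001 gf 0.0 F [-0.2 -1.1  0.9] q [ 11.8  14.9 -17.8  57.3   0.   17.1]
tip u -71.8 along y 0.2 z 8.3
```

>>> move_arm([
  [0, 0, 0, 0.03, 0, 0, 0],
  [0, 0, 0, 0.03, 0, 0, 0],
  [0, 0, 0, 0, 0, 0, 0],
])

```text
clock: 59.65
eef_pos: [0.548, 0.1148, 0.0341]
tool_rot: [[-0.996, 0.092, 0.001], [0.092, 0.996, 0.001], [-0.001, 0.001, -1.0]]
force: [0.1, -1.1, -0.6]
grip_width: 0.0002
gripper_force: 0.0
```

>>> move_arm([
  [0, 0, 0, 0.025, 0, 0, 0],
  [0, 0, 0, 0, 0, 0, 0],
  [0, 0, 0, 0, 0, 0, 0],
])

```text
clock: 59.9
eef_pos: [0.548, 0.1148, 0.034]
tool_rot: [[-0.996, 0.092, 0.001], [0.092, 0.996, 0.001], [-0.001, 0.001, -1.0]]
force: [-2.3, 0.3, 4.6]
grip_width: -0.0002
gripper_force: 2.7
```

The tip bottomed at 34.0 mm with 4.6 N, which is the shut height. I retract and look.

>>> move_arm([
  [0, 0, 0, -0.1, 0, 0, 0],
  [0, 0, 0, -0.3, 0, 0, 0],
  [0, 0, 0, -0.6, 0, 0, 0],
  [0, 0, 0, -0.8, 0, 0, 0],
  [0, 0, 0, -0.8, 0, 0, 0],
  [0, 0.5, 0, -0.7, 0, 0, 0],
  [0, 0.8, 0, -0.3, 0, 0, 0],
  [0, 0.8, 0, 0, 0, 0, 0],
  [0, 0.8, 0, 0, 0, 0, 0],
  [0, 0, 0, 0, 0, 0, 0],
  [0, 0, 0, 0, 0, 0, 0],
])

```text
clock: 60.82
eef_pos: [0.4314, 0.1254, 0.1779]
tool_rot: [[-0.996, 0.091, 0.002], [0.091, 0.996, 0.001], [-0.002, 0.001, -1.0]]
force: [-0.4, -0.1, 0.4]
grip_width: 0.0
gripper_force: 0.0
```

```bash
python3 -c "
from h import *
state(); s=cap('side'); t=cap('top')
a=cv2.resize(s['color'][90:240,180:380,::-1],(533,400)); b=cv2.resize(t['color'][130:210,400:470,::-1],(262,300)); b=cv2.copyMakeBorder(b,0,100,0,0,0)
cv2.imwrite('pics/f.png',np.hstack([a,b]))"
```

```text
t 60.82 pos [0.4314 0.1254 0.1779] yaw 174.8 tilt [0.002  0.0012] w 0.0 gf 0.0 F [-0.4 -0.1  0.4] q [ 16.2  -0.8 -17.4  73.2   0.   21.4]
```

View pics/f.png

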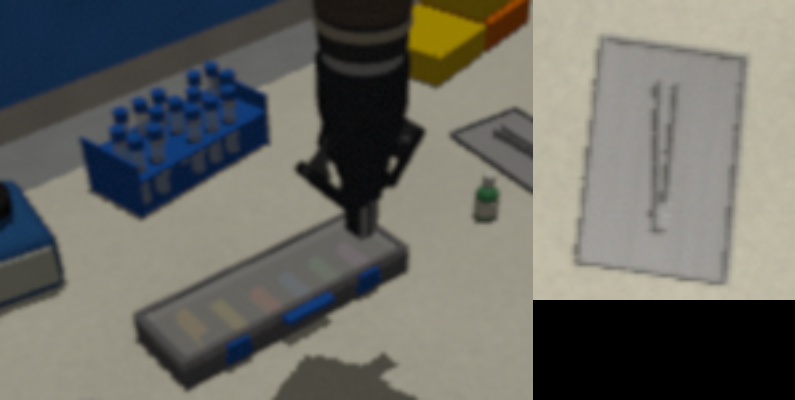

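The lid is shut flush with the bars visible through it, the forceps lie in the tray at (660,155), and the robot is clear. I hand in.

```bash
python3 -c "
from h import *
print(order.hand_in())"
```

```text
the job is handed in; nothing more can be done
None
```

The job is handed in, with no verdict returned: all five standards present (pink was absent) lie flat in their own slots, the forceps are in the tray and the lid is shut; one overshoot was a brief 42 N reading while raising the lid (limit 40 N for the arm or gripper body).

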